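# Set the ratchet prop and lay the shaft in its supports

### The job

First raise the ratchet prop on the shaft stand, click by click, and leave it seated on its fourth notch above the lowest, where its V is level with the fixed V-rest beside it. Then flip both sprung clips off the edges of the case, lift the lid off and set it flat on the bench. Finally take out the shaft and lay it gently in the two Vs, centred between them and level, leaving the other things on the bench where they are.

Things in the scene. Friction and masses are not known exactly. Their poses are not given: they have to be found in the camera images.
- stand: Fixed shaft stand: dark steel plate 110 (x) x 250 (y) x 12 mm, origin under its centre, z up. Fixed V-rest at y=+70 mm, ratchet prop at y=-70 mm, with equal steel V saddles: 56 mm wide (x), 36 thick (y), 90 degree V open upward, running along y; 104 mm gap between them. The shaft belongs along y, its middle over the plate's centre, its axis 20 mm above the V bottoms.
- rest_v (a point): Bottom of the fixed rest's V, middle of its thickness, 200 mm above the bench.
- prop_v (a point): Bottom of the prop's V, middle of its thickness; moves with the column (140 mm above the bench in notch 0, 200 mm in notch 4). The saddle reaches from 22 mm below to 24 mm above this point. Pinch its flat faces, 36 mm apart along the stand's y, from above, level with this point. The fixed tower under it (38 mm thick in y) ends 112 mm above the bench.
- prop (a joint): Height of the ratchet column above its lowest notch, m. Notch n is at n x 0.015: notch 4 at 0.060, last notch 5 at 0.075. A sprung pawl clicks under a tooth as each height is passed and stops the column from going below it again. Between notches the stiff sleeve just holds the column; a light push or the shaft's weight seats it on the last notch clicked. 10 to 17 N to lift. Starts anywhere from 0 to 0.042.
- case: Fixed grey metal case, 130 (x) x 250 (y) x 70 mm high, 6 mm walls, origin under its centre, z up; covered by the lid. Inside, the shaft lies along y in two wooden cradles at y=-75 and +75 mm (each 16 mm thick, 40 mm high); between them fingers have free room across the whole inside width of 118 mm.
- clip_near (a joint): Sprung bale clip at the middle of the case's -x side: angle, rad. 0 = closed, hooked 7 mm over the lid edge; 1.85 = swung fully out and down. Over-centre: below 0.5 it springs shut, beyond 0.5 it springs open and stays. About 3 N at the tab flips it.
- clip_near_tab (a point): Middle of that clip's finger tab: steel plate 36 mm wide (case y), 32 long, 3 thick, standing above the hook and leaning outward 0.5 rad. Closed: this point is 94 mm above the bench and 79 mm from the case's centre towards -x; tab from 80 to 109 mm high, hook top 83 mm high. Hinge 42 mm high, 69 mm out. To flip: from the lid side push the tab outward (case -x) 35 to 45 mm.
- clip_far (a joint): Equal clip at the middle of the case's +x side: angle, rad, 0 closed, 1.85 fully open, over-centre at 0.5.
- clip_far_tab (a point): Middle of the +x clip's finger tab, as the other one: closed, 79 mm from the case's centre towards +x, 94 mm above the bench; flipped by pushing it towards the case's +x.
- lid_handle (a point): Centre of the grip bar of the loose lid. Lid: grey slab 126 (x) x 246 (y) x 8 mm, 0.28 to 0.46 kg, 5 mm locating step beneath, z up. Bar along the lid's y: 90 long, 16 wide (x), 10 tall, top 6 mm above this point, two posts below it 80 mm apart. This point is 28 mm above the slab's top: 106 mm above the bench on the case, 41 mm when the lid lies flat on the bench.
- shaft_mid (a point): Centre of the loose turned aluminium shaft: 200 mm long along its own y, 0.3 to 0.5 kg, 28 mm diameter, its middle 60 mm 34 mm in diameter. In the case this point is 40 mm above the bench. It can roll, so only its y axis tells its direction; either way round will do.
- wrench: Bystander, to be left alone: open-ended steel wrench, 130 mm, lying flat. Origin at its underside.
- paste_can: Bystander, to be left alone: plain steel can, 60 mm across, 55 mm high. Origin at its underside.
- vblock: Bystander, to be left alone: dark steel block 50 x 40 x 35 mm. Origin at its underside.
- hammer: Bystander, to be left alone: hammer, 260 mm, wooden handle, lying flat. Origin at its underside.
- brush: Bystander, to be left alone: bench brush, 180 mm, lying flat. Origin at its underside.
- offcut: Bystander, to be left alone: aluminium round offcut standing on end, 52 mm across, 60 mm high. Origin at its underside.
- shaft: The same shaft as a body; origin at its centre, y along its length.
- lid: The same lid as a body; origin at the centre of the slab's underside, z up. The middle of the bench (x 0.475 to 0.725 m, y -0.08 to 0.08 m from the robot base) is clear for it, its long side along x.

How it is judged:
On the way, in this order (a step that is already met when the one before it is completed fails the run):
1. the prop stands in its fourth notch and is let go (value of joint prop between 0.055 and 0.072 m and contact force between the fingers and stand below 0.3 N and velocity of joint prop below 0.01 m/s), for 0.3 s.
2. both clips are flipped open while the lid still lies on the case (value of joint each of clip_near, clip_far above 1.3 rad and distance between lid_handle and case below 0.112 m), for 0.1 s.
3. the lid lies flat on the bench (height (world z) of lid_handle below 0.05 m and angle between lid_handle's own z axis and vertical below 0.1 rad), for 0.2 s.
At the end, for the whole second after the job is handed in: Prop in notch 4 (60 mm, within 5); both clips open (over 1.3 rad); lid flat on the bench (bar under 50 mm up, tilt under 0.1 rad); shaft at rest in both Vs: level within 0.045 rad, in line within 0.06 rad, its middle within 20 mm along, 6 mm across and 6 mm in height of its place (all of step 3 and value of joint prop between 0.055 and 0.065 m and value of joint each of clip_near, clip_far above 1.3 rad and x of shaft_mid in the frame of stand between -0.006 and 0.006 m and y of shaft_mid in the frame of stand between -0.02 and 0.02 m and z of shaft_mid in the frame of stand between 0.2138 and 0.2258 m and angle between shaft_mid's own y axis and vertical between 1.5258 and 1.6158 rad and angle between the y axis of shaft_mid and the y axis of stand, either way round below 0.06 rad and linear speed of each of shaft, lid below 0.02 m/s); the robot touches nothing.
It fails at once if the shaft is dropped or banged into the stand (more than 100 N) (contact force between shaft and stand above 100 N).
It fails at once if a bystander is moved by more than 30 mm (distance of any of wrench, paste_can, vblock, hammer, brush, offcut from where it was at the start of the episode above 0.03 m).
It also fails if it takes over 72 s, if anything falls off the work surface, if the arm or the gripper's body presses on something with over 40 N, if the wrist force passes 120 N, or if a joint passes its speed limit or range.

### The arm

A 7-joint arm with a two-finger parallel gripper is mounted at the origin on the work surface. World frame = base frame: x ahead of the robot, y to its left, z up, the work surface at z = 0. Lengths are in m, angles in rad, forces in N, time in s.
With the tool pointing down it reaches from about 0.4 to 0.85 m from the base axis. Payload 10.4 kg.
Tool frame: the origin (TCP) lies on the centre line of the jaws, within the pads' length; the fingertips stand 11 mm ahead of it and the grasp point (between the pads) lies 8 mm behind it; z points along the fingers, y is the direction in which the jaws open and shut (so a half turn about z gives the same grasp; the last joint's range is limited). The gripper opens to 85 mm and grips with 20 to 120 N. Pads are 22 mm wide; open, the fingers measure 114 mm over their backs; the gripper's body (76 mm by 85 mm) begins 54 mm behind the grasp point. The pads swing forward as they close: fully open they stand 13 mm farther back than shut.
Start: joints at [1.318, 0.332, -0.065, 1.46, 0.022, 1.35, -0.088], TCP at [0.142, -0.609, 0.242] pointing down, gripper open.
Joint ranges: [-2.6, 2.6], [-0.5, 2.12], [-1.47, 1.34], [0.16, 2.42], [-1.27, 4.41], [0.06, 2.06], [-2.6, 2.6]. Speed limits (rad/s): [2.22, 2.22, 2.79, 2.79, 3.14, 3.14, 3.14].

### API

Orientations are given as [roll, pitch, yaw] about the fixed x, y, z axes, in that order (R = Rz(yaw) Ry(pitch) Rx(roll)).
In Python, from plant import monitor, read_camera, camera_info, bot gives the robot as it stands. The module is installed in compiled form; this text tells all that it offers.
- The arm moves only by the tool step_arm, never from a script. Its argument "steps" is one flat list of numbers, 5 for each row, row after row: the shift along the tool's x, y, z in cm, then the turn about the tool's z in degrees, then the finger opening in cm, from 0 to 8.54. A call has 1 to 8 rows; each row shifts and turns the pose as measured when the row begins, along the tool's axes as they then stand; what a row does not reach is not made up. A row lasts 1/8 s, in which the tool goes at most 62.5 mm and 10.7 degrees, less where a joint would pass 70% of its speed; a pose out of reach is approached as far as the arm can. A call is refused whole if a number of a shift passes 6.25 or a number of a turn 10.7, either way. A call with a gripper value outside its range is refused whole. The fingers move at their own pace and stop on an object; "grip_force" is the grip in N (left out, the last holds). Time passes only in rows, so rows that do not move let the fingers close. It gives the time, the measured TCP pose, the force and the opening at its end, in the units of the state.
- monitor.get_obs(): the state, without advancing time (a new reading comes with each control period).
- read_camera(name): name is "side" or "top" or "wrist"; returns the picture (384x512x3 uint8, red, green, blue); there is no depth.
- camera_info(name): a dict with "fov_y" (degrees; the focal length in pixels is half the picture's height over the tangent of half this angle, whatever the lens; pixels are square), "cx", "cy" (the principal point, pixels), "world_from_camera" (4x4, takes a point from camera to world coordinates). Camera axes: x right, y down, z forward; pixel columns grow to the right and rows downward; lengths in m; the calibration is good to about 2 mm. A picture is of the moment at which its call begins: read the wrist's pose just before it. camera_info takes no time and is no camera call; for the wrist camera it gives the pose at the moment of the call.
- bot.sign_off(): hands the job in, once; it reports no verdict.
The state is a dict: "time": time; "qpos": joint angles; "joint_velocities": joint speeds; "joint_efforts": joint torques, N m; "position": TCP position; "ee_rot": TCP orientation; "ft_force": force on the tool from outside, world axes, zero at the start; "wrist_torque": the same for the moment, N m; "gripper_width": opening from 0.0 (shut) to 1.0 (fully open).
Only numpy, scipy, OpenCV 4.12 (cv2) and the standard library are available. Lean on these libraries where they do the work, as an engineer would, in place of code of your own. Each camera call takes 0.05 s, during which the arm holds its last target.

## Working session

There is one attempt and no reset: what is moved stays moved. The work goes in short steps, Python scripts to look and compute and a tool call to move; the robot and the scene stay as the last step left them, time stands still between calls to the robot, and variables do not carry over. Pictures are saved under pics/ and viewed, and the job is handed in when it is done.

Besides the shell and the picture viewer there is one more tool, called after "Call:" as name(argument=value, ...), one argument or row to a line, values as JSON. step_arm: Moves the arm, as the interface text tells. Its arguments: {"type":"object","properties":{"steps":{"type":"array","items":{"type":"number"}},"grip_force":{"type":"number"}},"required":["steps"]}

```bash
mkdir -p pics
cat > h.py <<'E'
import numpy as np, cv2
from plant import monitor, read_camera, camera_info, bot
def snap(n,f):
    im=read_camera(n); cv2.imwrite('pics/'+f,im[:,:,::-1]); return im
def K(n):
    c=camera_info(n); return 192/np.tan(np.radians(c['fov_y']/2)),c['cx'],c['cy'],np.array(c['world_from_camera'])
def ray(n,u,v,z,k=None):
    f,cx,cy,T=k or K(n); d=T[:3,:3]@np.array([(u-cx)/f,(v-cy)/f,1]); o=T[:3,3]
    return o+d*(z-o[2])/d[2]
def proj(n,p,k=None):
    f,cx,cy,T=k or K(n); q=T[:3,:3].T@(np.array(p)-T[:3,3]); return np.array([f*q[0]/q[2]+cx,f*q[1]/q[2]+cy])
E
python3 - <<'E'
from h import *
print(monitor.get_obs())
for n in('side','top','wrist'):
    print(n,camera_info(n)); 
    im=snap(n,n+'0.png')
    cv2.imwrite(f'pics/{n}0b.png',cv2.resize(im[:,:,::-1],(800,600),interpolation=cv2.INTER_CUBIC))
E
```

```text
{'time': 0.0, 'qpos': array([ 1.31839635,  0.33291525, -0.06469901,  1.46092211,  0.02159902,
        1.34990707, -0.08851824]), 'joint_velocities': array([-7.58222100e-05, -2.18548643e-03,  2.53262928e-04, -3.29153392e-04,
        4.21759786e-04, -6.81434515e-04,  7.05142032e-04]), 'joint_efforts': array([ 8.39709155e-04, -6.25450444e+01,  4.92709712e-02, -3.91616285e+01,
        1.60459121e-02,  9.43947409e-03,  5.08160298e-06]), 'position': array([ 0.14227876, -0.60822544,  0.241498  ]), 'ee_rot': array([-3.14013782e+00,  6.56750048e-05,  2.29801226e-01]), 'ft_force': array([ 0.89539656, -1.43890041, -0.57297474]), 'wrist_torque': array([-0.01892459, -0.01143529, -0.0007696 ]), 'gripper_width': 0.9977175208298715}
side {'fov_y': 49.527929613863975, 'cx': 250.47026791224582, 'cy': 199.43505169689806, 'world_from_camera': array([[-0.98212215, -0.08042845,  0.17019797,  0.36248979],
       [-0.18749402,  0.49860868, -0.8463069 ,  1.02400891],
       [-0.01679503, -0.86308786, -0.50477448,  0.75335724],
       [ 0.        ,  0.        ,  0.        ,  1.        ]])}
top {'fov_y': 54.474968099736046, 'cx': 255.7128157432649, 'cy': 189.0811033413752, 'world_from_camera': array([[ 1.78503742e-02, -9.96058476e-01,  8.68842694e-02,
         4.88785228e-01],
       [-9.99839472e-01, -1.79173400e-02,  9.09690537e-06,
         4.41040134e-04],
       [ 1.54767394e-03, -8.68704844e-02, -9.96218412e-01,
         1.06647688e+00],
       [ 0.00000000e+00,  0.00000000e+00,  0.00000000e+00,
         1.00000000e+00]])}
wrist {'fov_y': 69.73409336157131, 'cx': 256.5630109320108, 'cy': 191.75112788330762, 'world_from_camera': array([[ 0.22771619, -0.93876935, -0.25856805,  0.20709831],
       [-0.97372545, -0.22009121, -0.05846881, -0.59387427],
       [-0.00201983,  0.26508858, -0.96422195,  0.37246623],
       [ 0.        ,  0.        ,  0.        ,  1.        ]])}
```

View pics/top0b.png

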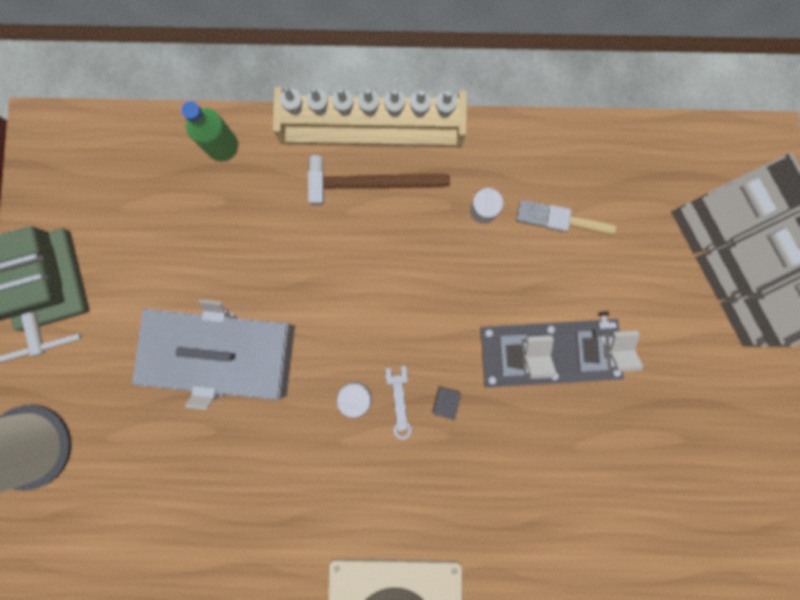

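View pics/side0b.png

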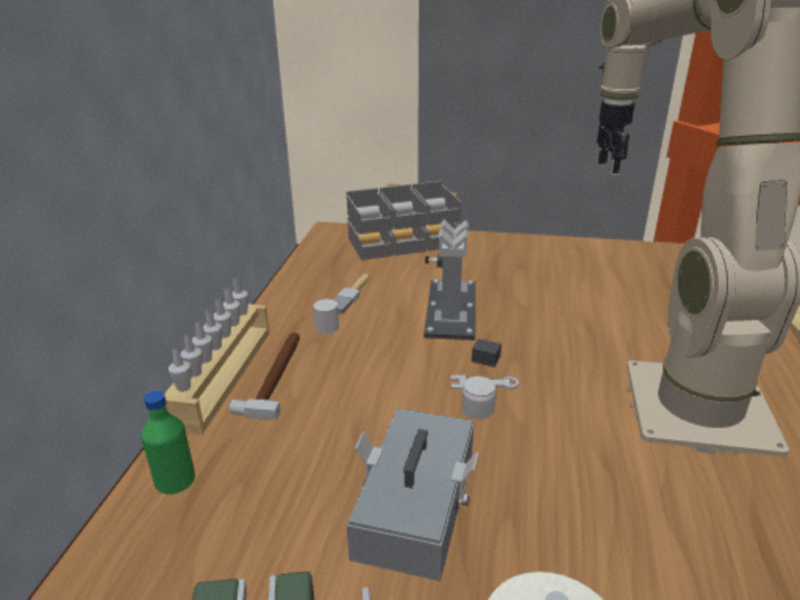

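View pics/wrist0b.png

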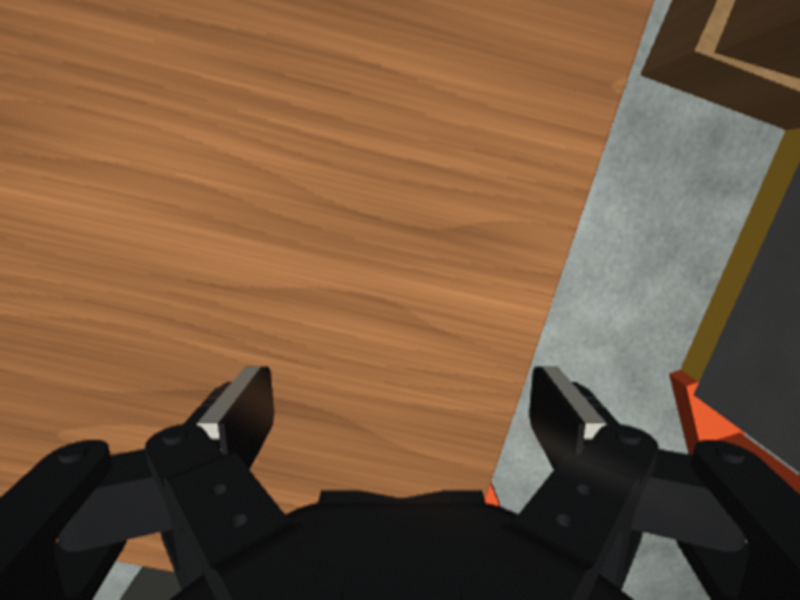

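Run:
```python
from h import *
k=K('top'); im=cv2.imread('pics/top0.png'); hsv=cv2.cvtColor(im,cv2.COLOR_BGR2HSV)
def rect(mask,z,name):
    n,l,s,c=cv2.connectedComponentsWithStats(mask)
    i=1+np.argmax(s[1:,4]); cn=cv2.findContours((l==i).astype('uint8'),0,2)[0][0]
    r=cv2.minAreaRect(cn); b=cv2.boxPoints(r); w=np.array([ray('top',u,v,z,k) for u,v in b])
    print(name,s[i],b.round(1).tolist()); print(w.round(4)[:,:2].tolist()); print('ctr',w.mean(0).round(4))
    for j in range(2):
        e=w[j+1]-w[j]; print('edge',np.linalg.norm(e).round(4),np.degrees(np.arctan2(e[1],e[0])).round(2))
# lid
m=np.zeros(im.shape[:2],'uint8'); m[190:265,75:200]=((hsv[190:265,75:200,1]<90)*255)
m=cv2.morphologyEx(m,cv2.MORPH_OPEN,np.ones((25,25)));rect(m,.078,'lid')
m=np.zeros(im.shape[:2],'uint8'); a=im[195:255,295:420]; m[195:255,295:420]=((a.max(2)<95)&(hsv[195:255,295:420,1]<90))*255
m=cv2.morphologyEx(m,cv2.MORPH_CLOSE,np.ones((15,15)));m=cv2.morphologyEx(m,cv2.MORPH_OPEN,np.ones((9,9)));rect(m,.012,'stand')
a=cv2.resize(im[185:265,290:420],None,fx=6,fy=6,interpolation=cv2.INTER_CUBIC);cv2.imwrite('pics/st.png',a)
a=cv2.resize(im[180:270,75:200],None,fx=6,fy=6,interpolation=cv2.INTER_CUBIC);cv2.imwrite('pics/ca.png',a)
s=cv2.imread('pics/side0.png')
cv2.imwrite('pics/ss.png',cv2.resize(s[130:220,250:350],None,fx=6,fy=6,interpolation=cv2.INTER_CUBIC))
```

```text
lid [  87  199   99   56 5016] [[86.0, 251.89999389648438], [87.5999984741211, 198.10000610351562], [186.10000610351562, 201.10000610351562], [184.39999389648438, 254.89999389648438]]
[[0.4018, 0.442], [0.543, 0.4458], [0.5398, 0.1846], [0.3986, 0.184]]
ctr [0.4708 0.3141 0.078 ]
edge 0.1413 1.53
edge 0.2613 -90.71
stand [369 213  14  16 219] [[369.0, 213.0], [382.0, 213.0], [382.0, 228.0], [369.0, 228.0]]
[[0.5187, -0.3206], [0.5194, -0.3573], [0.4772, -0.3568], [0.4766, -0.3202]]
ctr [ 0.498  -0.3387  0.012 ]
edge 0.0367 -88.98
edge 0.0421 179.34
```

View pics/st.png

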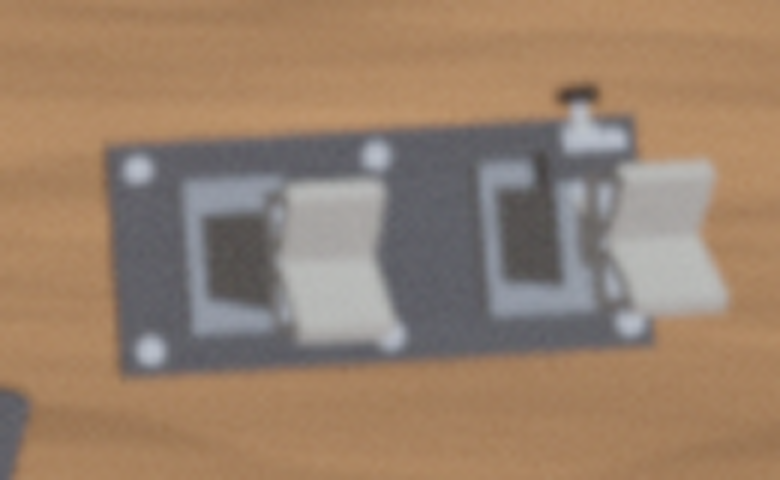

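View pics/ca.png

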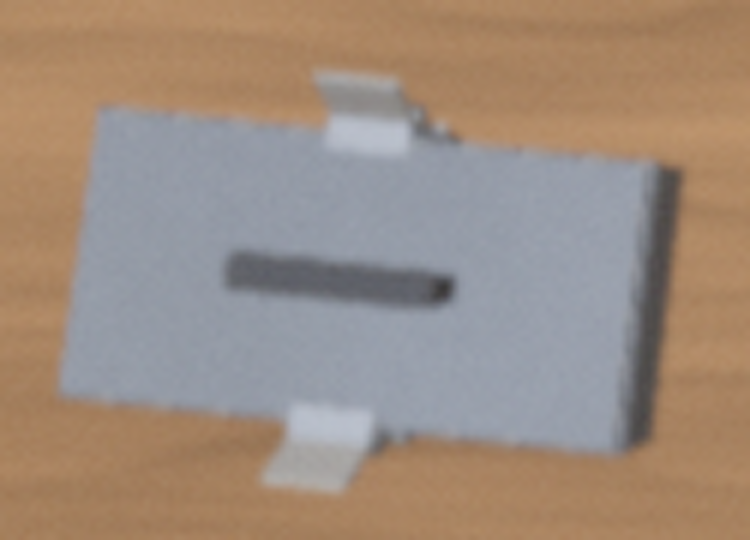

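View pics/ss.png

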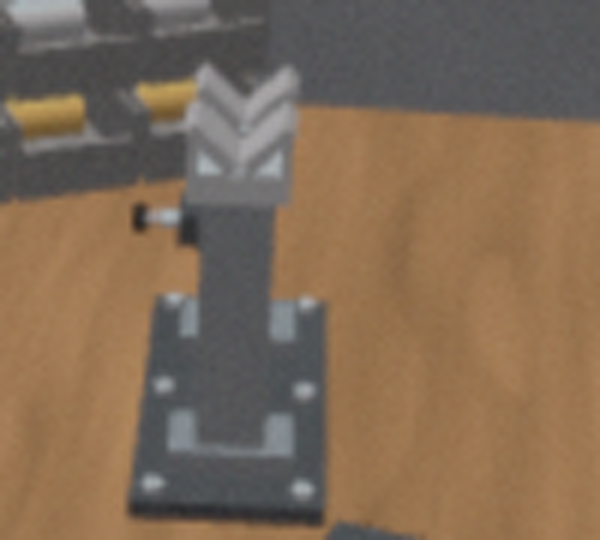

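Run:
```python
from h import *
k=K('top');ks=K('side')
def q(pts,o,z,kk='top'):
    return np.array([ray(kk,u/6+o[0]-.4,v/6+o[1]-.4,z,K(kk)) for u,v in pts])
w=q([(108,148),(633,118),(650,345),(122,376)],(290,185),.012)
print(w.round(4)); c=w.mean(0); ey=(w[0]+w[3]-w[1]-w[2])/2; ex=(w[0]+w[1]-w[2]-w[3])/2
ay=np.degrees(np.arctan2(-ey[0],ey[1])); print('stand',c,np.linalg.norm(ex),np.linalg.norm(ey),ay,np.degrees(np.arctan2(ex[1],ex[0])))
def dirs(a): a=np.radians(a); return np.array([np.cos(a),np.sin(a),0]),np.array([-np.sin(a),np.cos(a),0])
X,Y=dirs(ay); c[2]=0
for n,o in(('top',(290,185)),('side',(250,130))):
    p=proj(n,c+Y*.07+[0,0,.2]);print(n,'rest',(p-o)*6+2.4)
    for i in range(6):
        p=proj(n,c-Y*.07+[0,0,.14+.015*i]);print('prop',i,((p-o)*6+2.4).round(1))
w=q([(98,107),(655,160),(622,450),(62,393)],(75,180),.078)
print(w.round(4)); c=w.mean(0); ey=(w[0]+w[3]-w[1]-w[2])/2; ex=(w[0]+w[1]-w[2]-w[3])/2
print('lid',c,np.linalg.norm(ex),np.linalg.norm(ey),np.degrees(np.arctan2(-ey[0],ey[1])),np.degrees(np.arctan2(ex[1],ex[0])))
h=q([(232,252),(452,272),(448,306),(228,288)],(75,180),.112);print('bar',h.round(4),h.mean(0))
for z,pt in((.08,0),):pass
```

```text
[[ 0.5262 -0.1471  0.012 ]
 [ 0.5447 -0.3946  0.012 ]
 [ 0.4387 -0.401   0.012 ]
 [ 0.4199 -0.1543  0.012 ]]
stand [ 0.48237625 -0.27427292  0.012     ] 0.10633807642348866 0.24783372050717187 4.315730756862558 3.6515461003711316
top rest [324.45526939 261.98547465]
prop 0 [628.5 239.8]
prop 1 [642.2 240.1]
prop 2 [656.4 240.4]
prop 3 [671.1 240.7]
prop 4 [686.3 241. ]
prop 5 [702.  241.3]
side rest [242.27521941 150.05846714]
prop 0 [246.6 145.9]
prop 1 [247.4 122.7]
prop 2 [248.2  99.2]
prop 3 [249.   75.5]
prop 4 [249.9  51.5]
prop 5 [250.7  27.3]
[[0.5449 0.4372 0.078 ]
 [0.5259 0.1902 0.078 ]
 [0.3991 0.2002 0.078 ]
 [0.4194 0.4459 0.078 ]]
lid [0.47232345 0.31835041 0.078     ] 0.126471203001413 0.24711985424910712 -4.561372490303924 -4.241759017713412
bar [[0.4823 0.3618 0.112 ]
 [0.4756 0.2681 0.112 ]
 [0.4612 0.2692 0.112 ]
 [0.4671 0.3628 0.112 ]] [0.47155866 0.3154724  0.112     ]
```

```bash
cat >> h.py <<'E'
from scipy.spatial.transform import Rotation as Ro
def to(p,yaw=None,n=None):
    o=monitor.get_obs(); R=Ro.from_euler('xyz',o['ee_rot']).as_matrix(); d=R.T@(np.array(p)-o['position'])*100
    t=0
    if yaw is not None: t=-np.degrees((np.radians(yaw)-o['ee_rot'][2]+np.pi/2)%np.pi-np.pi/2)
    n=n or int(np.ceil(max(np.linalg.norm(d)/6.2,abs(t)/10.6)))
    print('t',o['time'].__round__(2),'pos',o['position'].round(4),'rpy',np.degrees(o['ee_rot']).round(2),'F',o['ft_force'].round(2),'w',round(o['gripper_width']*8.54,2))
    print('total',d.round(2),'turn',round(t,2),'n',n,'per row',(d/n).round(3),round(t/n,2))
E
python3 -c "
from h import *
to([.4875,-.344,.30],4.2)"
```

```text
t 0.15 pos [ 0.1423 -0.6083  0.2417] rpy [-179.94    0.     13.17] F [-0.03 -1.54  0.29] w 8.55
total [ 39.63 -17.88  -5.81] turn 8.97 n 8 per row [ 4.954 -2.235 -0.726] 1.12
```

Call:
step_arm(
  steps=[4.95,-2.23,-0.8,0,8.54,4.95,-2.23,-0.8,0,8.54,4.95,-2.23,-0.8,0,8.54,4.95,-2.23,-0.8,0,8.54,4.95,-2.23,-0.8,0,8.54,4.95,-2.23,-0.8,0,8.54,4.95,-2.23,-0.8,4.5,8.54,4.95,-2.23,-0.8,4.5,8.54],
  grip_force=60,
)

```text
time: 1.15
position: [0.4953, -0.3436, 0.3045]
ee_rot: [-3.138, 0.004, 0.058]
ft_force: [-0.5, -1.1, -0.5]
gripper_width: 0.998
```

```bash
python3 -c "
from h import *
to([.4875,-.344,.30],4.2)
im=snap('wrist','w1.png');cv2.imwrite('pics/w1b.png',cv2.resize(im[:,:,::-1],(800,600)))
for p in range(6):
  print(p,proj('wrist',[.4875,-.344,.14+.015*p])*800/512)
"
```

```text
t 1.15 pos [ 0.4953 -0.3436  0.3045] rpy [-179.79    0.24    3.35] F [-0.49 -1.1  -0.5 ] w 8.52
total [-0.78  0.    0.45] turn -0.85 n 1 per row [-0.782  0.     0.451] -0.85
0 [410.54012546 299.35588615]
1 [410.85807336 305.20774215]
2 [411.20911872 311.66875952]
3 [411.59871333 318.83927877]
4 [412.03357587 326.84295801]
5 [412.52208268 335.83396407]
```

View pics/w1b.png

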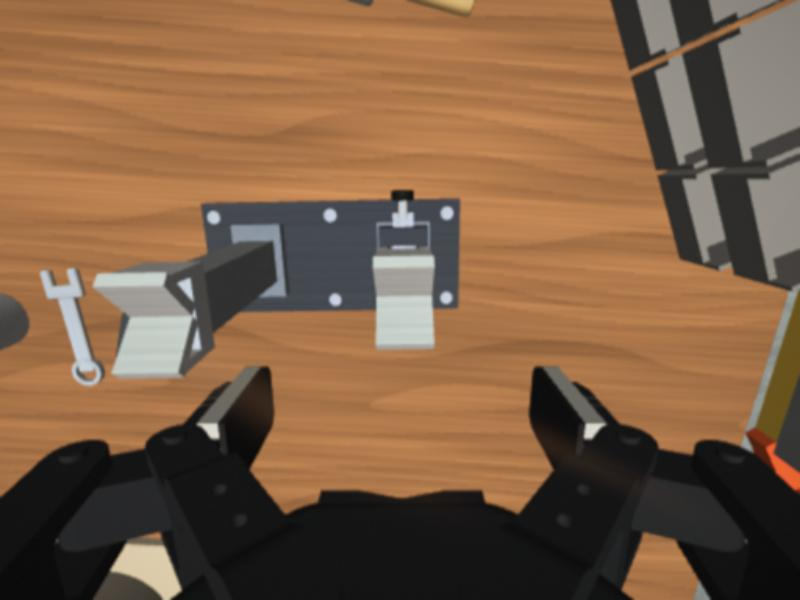

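```bash
python3 -c "
from h import *
to([.4875,-.344,.30],4.2)
print(monitor.get_obs()['joint_velocities'].round(3))
k=K('wrist'); s=512/800
im=snap('wrist','w1.png');cv2.imwrite('pics/w1b.png',cv2.resize(im[130:240,50:310,::-1],None,fx=3,fy=3,interpolation=cv2.INTER_CUBIC))
for u,v in[(203,204),(460,199),(459,308)]: print(ray('wrist',u*s,v*s,.012,k))
for p in range(6):
  print(p,(proj('wrist',[.4875,-.344,.14+.015*p],k)-[50,130])*3)
"
```

```text
t 1.2 pos [ 0.5018 -0.3368  0.305 ] rpy [-1.7963e+02  1.0000e-02  3.6000e+00] F [0.57 6.49 0.17] w 8.53
total [-1.47  0.63  0.5 ] turn -0.6 n 1 per row [-1.473  0.63   0.499] -0.6
[ 0.035 -0.026 -0.011  0.053 -0.039 -0.033  0.253]
[ 0.53481907 -0.14178868  0.012     ]
[ 0.55512356 -0.38869934  0.012     ]
[ 0.44658996 -0.39846953  0.012     ]
0 [638.23704088 184.76330141]
1 [638.84750085 195.99886492]
2 [639.52150794 208.40401827]
3 [640.26952959 222.17141524]
4 [641.10446568 237.53847938]
5 [642.04239875 254.80121101]
```

View pics/w1b.png

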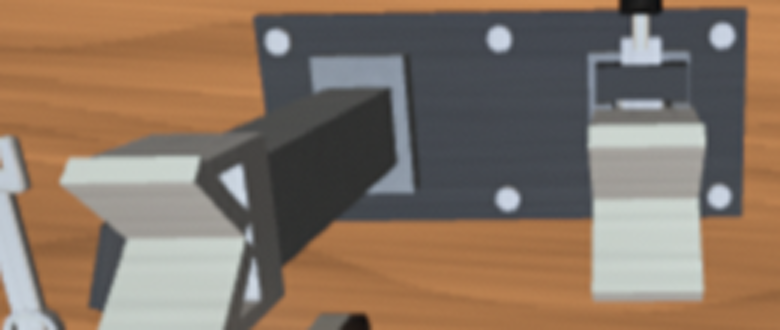

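Call:
step_arm(
  steps=[-1.3,0.6,1.5,-0.6,8.54,0,0,0,0,8.54,0,0,0,0,8.54],
)

```text
time: 1.62
position: [0.4874, -0.345, 0.289]
ee_rot: [-3.135, 0.002, 0.081]
ft_force: [0.1, 0.3, 0.2]
gripper_width: 1.002
```

```bash
python3 -c "
from h import *
to([.4875,-.344,.30],4.2)
print(monitor.get_obs()['joint_velocities'].round(3))
k=K('wrist'); s=512/800
im=snap('wrist','w2.png');cv2.imwrite('pics/w2b.png',cv2.resize(im[130:240,50:310,::-1],None,fx=3,fy=3,interpolation=cv2.INTER_CUBIC))
for p in range(6):
  print(p,(proj('wrist',[.4875,-.344,.14+.015*p],k)-[50,130])*3+1)
print('rest',(proj('wrist',[.4824-.0051,-.2743+.0698,.2],k)-[50,130])*3+1)
k2=K('wrist');print(k2[3][:3,3]-k[3][:3,3])
"
```

```text
t 1.62 pos [ 0.4874 -0.345   0.289 ] rpy [-1.7961e+02  1.0000e-01  4.6300e+00] F [0.07 0.29 0.19] w 8.55
total [ 0.01 -0.1  -1.1 ] turn 0.43 n 1 per row [ 0.013 -0.104 -1.102] 0.43
[0.006 0.003 0.004 0.013 0.004 0.001 0.002]
0 [619.50189314 156.10375521]
1 [619.09870855 166.63196966]
2 [618.65042328 178.33788202]
3 [618.14902148 191.43080733]
4 [617.5844681  206.17278707]
5 [616.94403039 222.89630727]
rest [115.45677834 201.34160954]
[-0.00011141 -0.00014861 -0.00014153]
```

View pics/w2b.png

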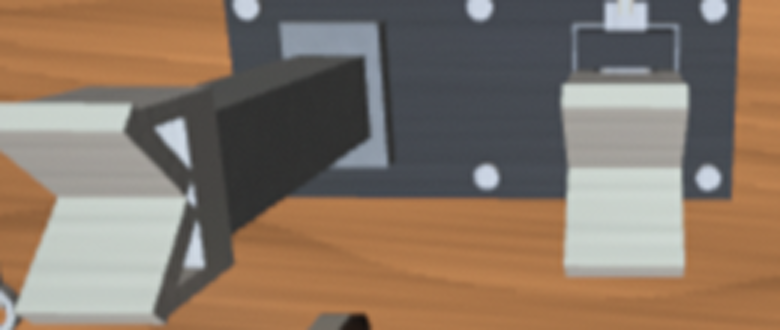

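Call:
step_arm(
  steps=[0.1,0.15,4.2,0,8.54,0,0,4.2,0,8.54,0,0,3.4,0,8.54,0,0,0.3,0,8.54,0,0,0,0,8.54],
)

```text
time: 2.3
position: [0.4902, -0.3474, 0.1691]
ee_rot: [-3.139, -0.003, 0.079]
ft_force: [0.9, -0.5, 1.5]
gripper_width: 1.001
```

```bash
python3 -c "
from h import *
to([.4885,-.3465,.162],4.5)
im=snap('wrist','w3.png');cv2.imwrite('pics/w3b.png',cv2.resize(im[:,:,::-1],(800,600),interpolation=cv2.INTER_CUBIC))
im=snap('side','s3.png');cv2.imwrite('pics/s3b.png',cv2.resize(im[60:220,200:370,::-1],None,fx=4,fy=3.6,interpolation=cv2.INTER_CUBIC))
"
```

```text
t 2.3 pos [ 0.4902 -0.3474  0.1691] rpy [-1.7984e+02 -1.7000e-01  4.5100e+00] F [ 0.87 -0.53  1.48] w 8.55
total [-0.17 -0.1   0.71] turn 0.01 n 1 per row [-0.166 -0.103  0.711] 0.01
```

View pics/w3b.png

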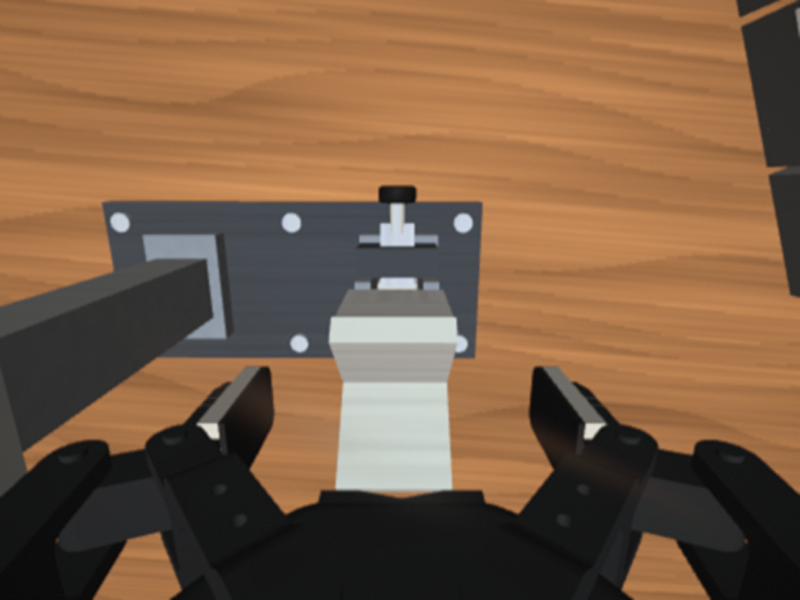

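View pics/s3b.png

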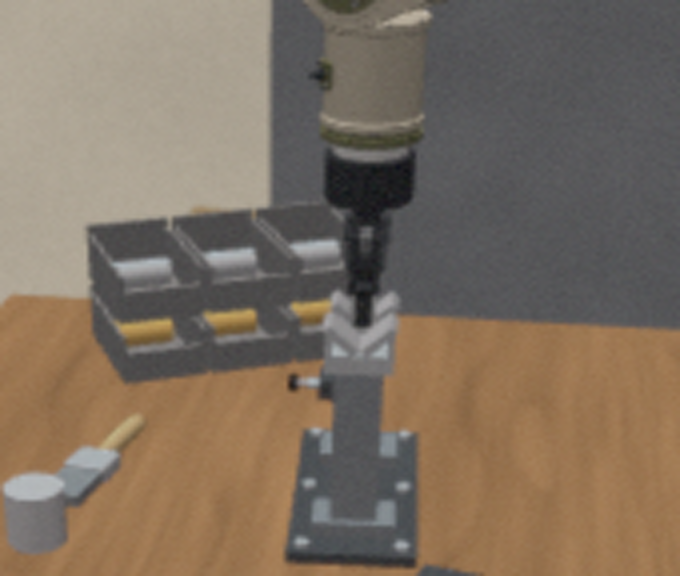

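Call:
step_arm(
  steps=[-0.1,-0.15,1.1,0,8.54,0,0,0,0,3.0,0,0,0,0,3.0,0,0,0,0,3.0],
  grip_force=70,
)

```text
time: 2.9
position: [0.49, -0.345, 0.1597]
ee_rot: [-3.139, -0.005, 0.079]
ft_force: [-0.7, -7.9, -1.0]
gripper_width: 0.405
```

```bash
python3 -c "
from h import *
to([.4885,-.3465,.162],4.5)
"
```

```text
t 2.9 pos [ 0.49   -0.345   0.1597] rpy [-179.85   -0.29    4.55] F [-0.74 -7.92 -0.99] w 3.46
total [-0.16  0.13 -0.23] turn 0.05 n 1 per row [-0.156  0.132 -0.228] 0.05
```

Call:
step_arm(
  steps=[0,0.05,-0.8,0,3.0,0,0,-0.8,0,3.0,0,0,0,0,3.0],
)

```text
time: 3.28
position: [0.49, -0.3452, 0.1754]
ee_rot: [-3.138, -0.004, 0.08]
ft_force: [-2.6, 2.8, -0.2]
gripper_width: 0.402
```

Call:
step_arm(
  steps=[0,0,-0.8,0,3.0,0,0,-0.8,0,3.0,0,0,-0.7,0,3.0,0,0,0,0,3.0],
)

```text
time: 3.78
position: [0.49, -0.3452, 0.1999]
ee_rot: [-3.138, -0.005, 0.08]
ft_force: [0.9, 2.4, -4.0]
gripper_width: 0.403
```

```bash
python3 -c "
from h import *
to([.4885,-.3465,.162],4.5)
im=snap('side','s4.png');cv2.imwrite('pics/s4b.png',cv2.resize(im[90:180,250:350,::-1],None,fx=6,fy=6,interpolation=cv2.INTER_CUBIC))
"
```

```text
t 3.77 pos [ 0.49   -0.3452  0.1999] rpy [-179.81   -0.27    4.59] F [ 0.86  2.38 -4.03] w 3.44
total [-0.17  0.13  3.79] turn 0.09 n 1 per row [-0.173  0.13   3.794] 0.09
```

View pics/s4b.png

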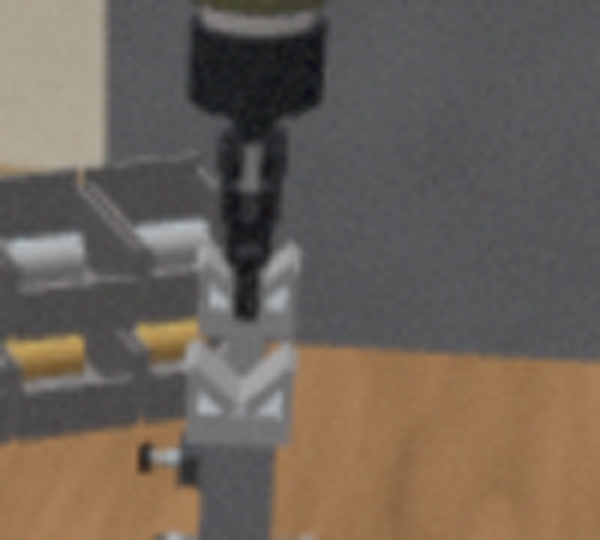

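```bash
python3 -c "
from h import *
c=np.array([.4834,-.2764,0]);a=np.radians(4.4);X=np.array([np.cos(a),np.sin(a),0]);Y=np.array([-np.sin(a),np.cos(a),0])
k=K('side')
P=lambda x,y,z:((proj('side',c+X*x+Y*y+[0,0,z],k)-[250,90])*6+2.5).round(1)
for s in(-.028,.028):
  print('rest',P(s,.088,.178),P(s,.088,.224))
  for h in(.055,.06,.065,.07,.075):print(h,P(s,-.052,.118+h),P(s,-.052,.164+h))
"
```

```text
rest [291.4 441.7] [295.  362.2]
0.055 [294.3 346.5] [297.6 272.2]
0.06 [294.6 338.6] [298. 264.]
0.065 [295.  330.6] [298.4 255.8]
0.07 [295.4 322.6] [298.7 247.5]
0.075 [295.7 314.5] [299.1 239.2]
rest [186.4 438.3] [188.1 359. ]
0.055 [198.1 343.8] [199.8 269.7]
0.06 [198.2 335.8] [200.  261.5]
0.065 [198.4 327.9] [200.2 253.3]
0.07 [198.6 319.9] [200.4 245.1]
0.075 [198.8 311.9] [200.6 236.8]
```

Call:
step_arm(
  steps=[0,0,-0.6,0,3.0,0,0,0,0,3.0],
)

```text
time: 4.08
position: [0.49, -0.3453, 0.2065]
ee_rot: [-3.139, -0.005, 0.08]
ft_force: [-1.7, 2.9, 0.9]
gripper_width: 0.408
```

Call:
step_arm(
  steps=[0,0,0.3,0,3.0,0,0,0.2,0,3.0],
)

```text
time: 4.32
position: [0.49, -0.3452, 0.2027]
ee_rot: [-3.139, -0.005, 0.08]
ft_force: [-1.6, 2.9, 1.8]
gripper_width: 0.404
```

Call:
step_arm(
  steps=[0,0,0.2,0,3.0],
)

```text
time: 4.45
position: [0.49, -0.3452, 0.2009]
ee_rot: [-3.139, -0.005, 0.08]
ft_force: [-1.9, 2.3, 0.9]
gripper_width: 0.405
```

Call:
step_arm(
  steps=[0,0,0.2,0,3.0],
)

```text
time: 4.58
position: [0.49, -0.3452, 0.1988]
ee_rot: [-3.139, -0.005, 0.08]
ft_force: [-0.9, 2.9, 2.0]
gripper_width: 0.404
```

Call:
step_arm(
  steps=[0,0,0.2,0,3.0],
)

```text
time: 4.7
position: [0.49, -0.3452, 0.1967]
ee_rot: [-3.139, -0.005, 0.08]
ft_force: [-1.3, 2.2, 2.6]
gripper_width: 0.404
```

Call:
step_arm(
  steps=[0,0,0.3,0,3.0],
)

```text
time: 4.82
position: [0.4901, -0.3453, 0.1959]
ee_rot: [-3.14, -0.006, 0.08]
ft_force: [-14.1, 11.6, 33.6]
gripper_width: 0.406
```

Call:
step_arm(
  steps=[0,0,0.3,0,3.0],
)

```text
time: 4.95
position: [0.4901, -0.3453, 0.1959]
ee_rot: [-3.141, -0.007, 0.08]
ft_force: [-14.6, 10.4, 29.5]
gripper_width: 0.404
```

Call:
step_arm(
  steps=[0,0,0,0,3.0,0,0,0,0,8.54,0,0,0,0,8.54,0,0,-3,0,8.54,0,0,-4,0,8.54,0,0,-2,0,8.54,0,0,0,0,8.54],
)

```text
time: 5.82
position: [0.4891, -0.3469, 0.287]
ee_rot: [-3.141, -0.006, 0.078]
ft_force: [0.6, 0.3, -1.3]
gripper_width: 1.0
```

```bash
python3 -c "
from h import *
to([.4724,.3184,.3],-4.4)
im=snap('side','s5.png');cv2.imwrite('pics/s5b.png',cv2.resize(im[90:180,250:350,::-1],None,fx=6,fy=6,interpolation=cv2.INTER_CUBIC))
im=snap('wrist','w5.png');cv2.imwrite('pics/w5b.png',cv2.resize(im[:,:,::-1],(800,600),interpolation=cv2.INTER_CUBIC))
"
```

```text
t 5.83 pos [ 0.4891 -0.3469  0.287 ] rpy [-179.99   -0.35    4.47] F [ 0.58  0.27 -1.34] w 8.54
total [  3.53 -66.45  -1.27] turn 8.87 n 11 per row [ 0.321 -6.041 -0.116] 0.81
```

View pics/s5b.png

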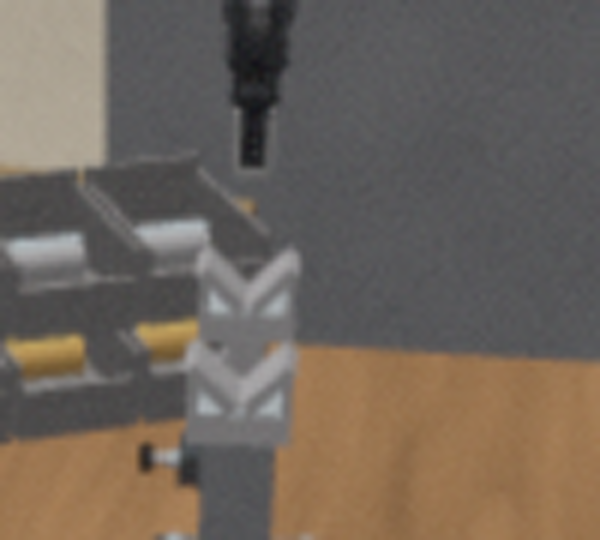

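View pics/w5b.png

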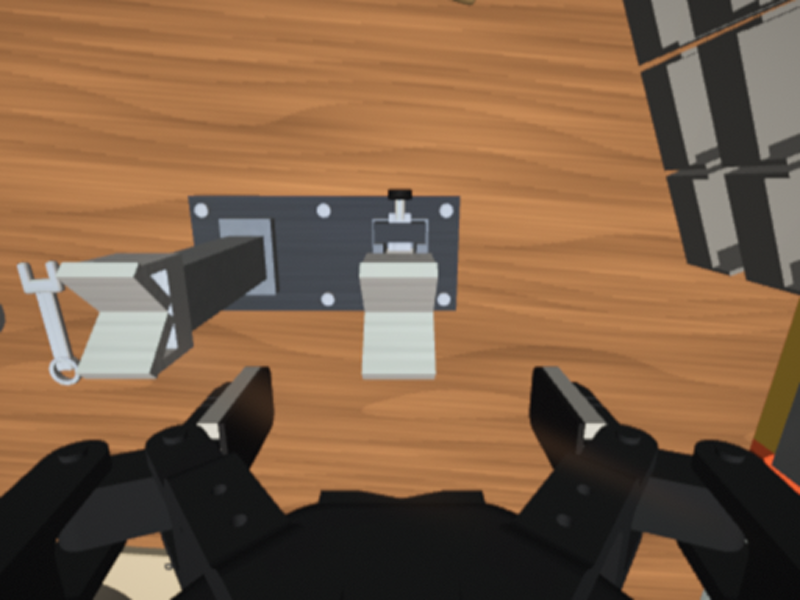

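```bash
python3 -c "
from h import *
to([.445,.318,.30],-4.4)
k=K('wrist');s=.64
a=ray('wrist',398.5*s-.2,311*s-.2,.2,k);b=ray('wrist',135*s-.2,311*s-.2,.2,k)
print(a,b,(a+b)/2,np.linalg.norm(a-b),np.degrees(np.arctan2(-(b-a)[0],(b-a)[1])))
for z in (.276,.27,.265,.26): print(z,(proj('side',[.4891,-.3469,z])-[250,90])*6)
"
```

```text
t 5.92 pos [ 0.4884 -0.3464  0.285 ] rpy [-179.88   -0.21    4.48] F [ 0.35 -0.22 -1.12] w 8.51
total [  0.87 -66.58  -1.36] turn 8.88 n 11 per row [ 0.079 -6.053 -0.123] 0.81
[ 0.48971574 -0.34524235  0.2       ] [ 0.47882191 -0.20743182  0.2       ] [ 0.48426883 -0.27633708  0.2       ] 0.1382404339408286 4.519791313891839
0.276 [249.80459766 162.09428611]
0.27 [249.45644783 172.21527441]
0.265 [249.16745085 180.61664281]
0.26 [248.87947344 188.98837171]
```

Call:
step_arm(
  steps=[0.1,-6.05,-0.4,0,8.54,0.1,-6.05,-0.3,0,0,0.1,-6.05,-0.3,0,0,0.1,-6.05,-0.1,0,0,0.1,-6.05,-0.1,0,0,0.1,-6.05,-0.1,0,0,0.1,-6.05,-0.1,0,0,0.1,-6.05,-0.1,0,0],
  grip_force=40,
)

```text
time: 6.92
position: [0.4549, 0.1457, 0.2904]
ee_rot: [-3.136, 0.009, 0.068]
ft_force: [0.7, 1.2, -0.8]
gripper_width: 0.001
```

```bash
python3 -c "
from h import *
to([.445,.318,.30],-4.4)"
```

```text
t 6.92 pos [0.4549 0.1457 0.2904] rpy [-179.69    0.52    3.87] F [ 0.71  1.16 -0.84] w 0.01
total [  0.16 -17.26  -0.87] turn 8.27 n 3 per row [ 0.055 -5.754 -0.291] 2.76
```

Call:
step_arm(
  steps=[0,-5.2,-0.3,2.8,0,0,-5.2,-0.2,2.8,0,0,-4,0,2.8,0,0,0,0,0,0,0,0,0,0,0],
)

```text
time: 7.55
position: [0.4475, 0.2971, 0.2899]
ee_rot: [-3.139, 0.017, -0.077]
ft_force: [0.2, -0.1, 0.0]
gripper_width: 0.002
```

```bash
python3 -c "
from h import *
to([.445,.318,.30],-4.4)
p=monitor.get_obs()['position']
im=snap('side','s6.png');cv2.imwrite('pics/s6b.png',cv2.resize(im[140:380,170:400,::-1],None,fx=2.5,fy=2.5,interpolation=cv2.INTER_CUBIC))
for d in (.005,.011,.017,.024): print(d,(proj('side',p-[0,0,d])-[170,140])*2.5)
k=K('wrist');np.save('kw6.npy',k[3])
im=snap('wrist','w6.png');cv2.imwrite('pics/w6b.png',cv2.resize(im[:,:,::-1],(800,600),interpolation=cv2.INTER_CUBIC))
"
```

```text
t 7.55 pos [0.4475 0.2971 0.2899] rpy [-179.85    1.     -4.4 ] F [ 0.19 -0.1   0.05] w 0.01
total [-0.43 -2.06 -0.99] turn 0.0 n 1 per row [-0.43  -2.065 -0.994] 0.0
0.005 [274.01984939 190.66535943]
0.011 [273.88665194 196.71860073]
0.017 [273.75437958 202.72980072]
0.024 [273.60121823 209.69031378]
```

View pics/s6b.png

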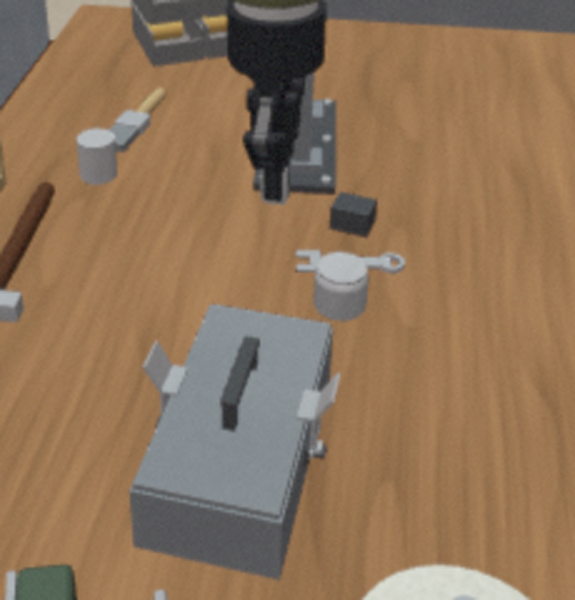

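View pics/w6b.png

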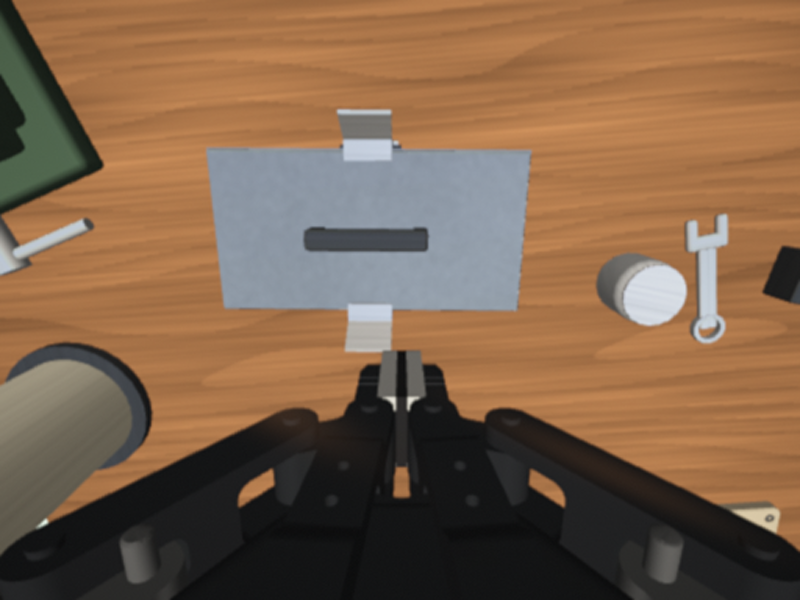

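```bash
python3 -c "
from h import *
f,cx,cy,_=K('wrist');k=(f,cx,cy,np.load('kw6.npy'));s=.64
w=np.array([ray('wrist',u*s-.2,v*s-.2,.078,k) for u,v in[(208,149),(531,151),(517,311),(224,308)]])
c=w.mean(0);ey=(w[0]+w[3]-w[1]-w[2])/2;ex=(w[0]+w[1]-w[2]-w[3])/2
print(w.round(4),c,np.linalg.norm(ex),np.linalg.norm(ey),np.degrees(np.arctan2(-ey[0],ey[1])),np.degrees(np.arctan2(ex[1],ex[0])))
h=np.array([ray('wrist',u*s-.2,v*s-.2,.112,k) for u,v in[(305,228),(428,229),(428,251),(305,250)]]);print(h.mean(0),np.linalg.norm(h[0]-h[1]),np.degrees(np.arctan2(-(h[0]-h[1])[0],(h[0]-h[1])[1])))
"
```

```text
[[0.5448 0.4351 0.078 ]
 [0.5247 0.1935 0.078 ]
 [0.3991 0.2041 0.078 ]
 [0.4202 0.4473 0.078 ]] [0.47220956 0.32000185 0.078     ] 0.12560515146958717 0.2432386736178074 -4.8696879872741965 -5.206822767969252
[0.47272056 0.31996087 0.112     ] 0.08738897124075473 -4.859221808729024
```

```bash
python3 -c "
from h import *
to([.4305,.323,.13],-4.8)"
```

```text
t 7.65 pos [0.4477 0.2968 0.2904] rpy [-179.85    0.96   -4.46] F [-0.52  0.26  0.79] w 0.04
total [-1.65 -2.44 16.07] turn 0.34 n 3 per row [-0.551 -0.813  5.358] 0.11
```

Call:
step_arm(
  steps=[-0.6,-0.85,5.3,0.3,0,-0.6,-0.85,5.3,0,0,-0.4,-0.8,4.5,0,0,0,0,0,0,0,0,0,0,0,0],
)

```text
time: 8.28
position: [0.4354, 0.3187, 0.1384]
ee_rot: [-3.14, 0.011, -0.092]
ft_force: [-0.2, 0.7, 0.5]
gripper_width: 0.001
```

```bash
python3 -c "
from h import *
to([.4305,.323,.100],-4.8)"
```

```text
t 8.28 pos [0.4354 0.3187 0.1384] rpy [-179.88    0.63   -5.29] F [-0.22  0.69  0.47] w 0.01
total [-0.49 -0.38  3.84] turn -0.49 n 1 per row [-0.487 -0.378  3.843] -0.49
```

Call:
step_arm(
  steps=[-0.4,-0.35,0,-0.4,0,0,0,1.9,0,0,0,0,1.7,0,0,0,0,0,0,0],
)

```text
time: 8.78
position: [0.4337, 0.3228, 0.1038]
ee_rot: [-3.137, 0.006, -0.087]
ft_force: [-0.7, -0.9, 0.1]
gripper_width: 0.001
```

```bash
python3 -c "
from h import *
to([.4305,.323,.100],-4.8)
p=monitor.get_obs()['position']
im=snap('side','s7.png');cv2.imwrite('pics/s7b.png',cv2.resize(im[200:380,190:370,::-1],None,fx=3.3,fy=3.3,interpolation=cv2.INTER_CUBIC))
"
```

```text
t 8.78 pos [0.4337 0.3228 0.1038] rpy [-179.74    0.34   -4.99] F [-0.69 -0.86  0.09] w 0.01
total [-0.31  0.01  0.38] turn -0.19 n 1 per row [-0.314  0.006  0.382] -0.19
```

View pics/s7b.png

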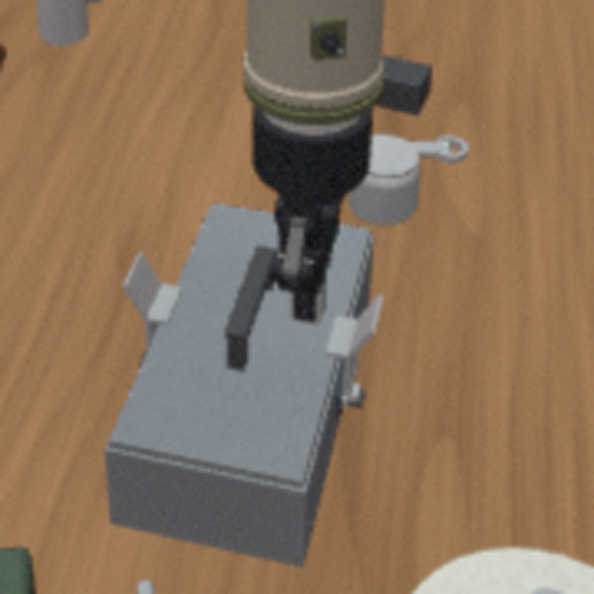

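Call:
step_arm(
  steps=[-0.5,0,0.4,0,0,-1.5,0,0,0,0,-1.5,0,0,0,0,-1.5,0,0,0,0,-1.5,0,0,0,0],
)

```text
time: 9.45
position: [0.3664, 0.3298, 0.1022]
ee_rot: [-3.133, 0.002, -0.088]
ft_force: [1.8, 0.4, 0.4]
gripper_width: -0.002
```

Call:
step_arm(
  steps=[-1.5,0,0,0,0,-0.5,0,0,0,0,0,0,0,0,0],
)

```text
time: 9.82
position: [0.343, 0.3324, 0.1034]
ee_rot: [-3.132, 0.0, -0.085]
ft_force: [0.7, -0.3, -0.2]
gripper_width: 0.0
```

```bash
python3 -c "
from h import *
to([.4724-.109,.3195+.009,.100],-4.8)
p=monitor.get_obs()['position']
im=snap('side','s8.png');cv2.imwrite('pics/s8b.png',cv2.resize(im[200:380,190:370,::-1],None,fx=3.3,fy=3.3,interpolation=cv2.INTER_CUBIC))
"
```

```text
t 9.82 pos [0.343  0.3324 0.1034] rpy [-1.7945e+02  2.0000e-02 -4.8500e+00] F [ 0.66 -0.31 -0.19] w 0.0
total [2.07 0.22 0.34] turn -0.05 n 1 per row [2.067 0.224 0.338] -0.05
```

View pics/s8b.png

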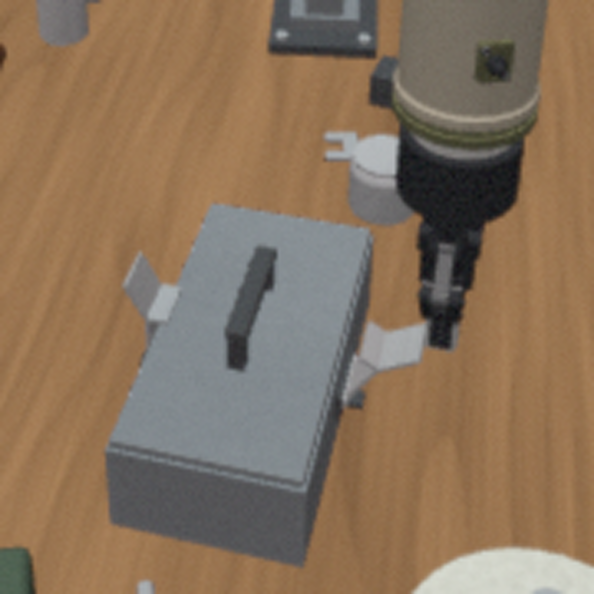

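Call:
step_arm(
  steps=[-0.5,0,-3,0,0,0,0,-4,0,0,6,0,-1,0,0,6,0,0,0,0,4,0,0,0,0,0,0,0,0,0,0,0,0,0,0],
)

```text
time: 10.75
position: [0.5052, 0.3164, 0.1857]
ee_rot: [-3.131, -0.001, -0.088]
ft_force: [0.2, -0.0, -0.6]
gripper_width: -0.003
```

```bash
python3 -c "
from h import *
to([.5123,.316,.100],-4.8)
p=monitor.get_obs()['position']
im=snap('side','s9.png');cv2.imwrite('pics/s9b.png',cv2.resize(im[200:380,190:370,::-1],None,fx=3.3,fy=3.3,interpolation=cv2.INTER_CUBIC))
"
```

```text
t 10.75 pos [0.5052 0.3164 0.1857] rpy [-1.7941e+02 -3.0000e-02 -5.0500e+00] F [ 0.19 -0.   -0.59] w -0.03
total [0.71 0.06 8.57] turn -0.25 n 2 per row [0.354 0.032 4.283] -0.13
```

View pics/s9b.png

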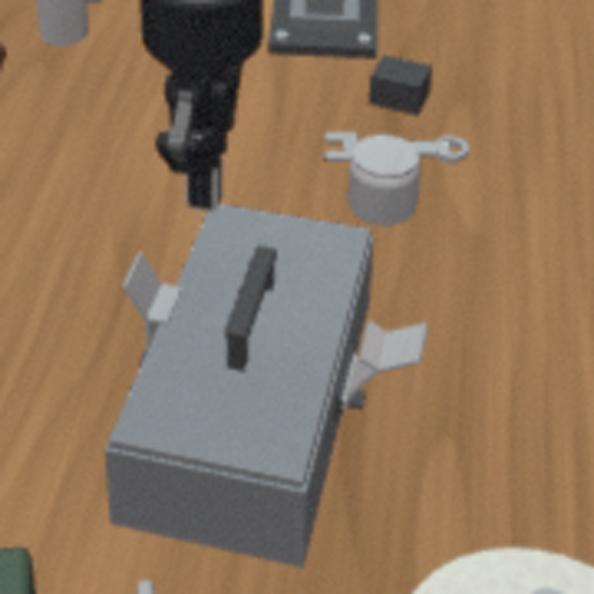

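```bash
python3 -c "
from h import *
a=np.radians(-4.8);X=np.array([np.cos(a),np.sin(a),0]);Y=np.array([-np.sin(a),np.cos(a),0]);c=np.array([.4724,.3195,0])
for t in(1.0,1.3,1.6,1.85):
  o=[]
  for r in((17.7,66),(2.3,38)):
    x=69+r[0]*np.cos(t)+r[1]*np.sin(t);z=42+r[1]*np.cos(t)-r[0]*np.sin(t)
    for s in(-18,18): o.append(((proj('side',c-X*x/1000+Y*s/1000+[0,0,z/1000])-[190,200])*3.3).round().tolist())
  print(t,o)
"
```

```text
1.0 [[446.0, 352.0], [439.0, 389.0], [400.0, 345.0], [392.0, 383.0]]
1.3 [[448.0, 374.0], [442.0, 412.0], [404.0, 358.0], [397.0, 395.0]]
1.6 [[442.0, 394.0], [436.0, 432.0], [404.0, 370.0], [397.0, 407.0]]
1.85 [[431.0, 408.0], [424.0, 446.0], [401.0, 379.0], [393.0, 416.0]]
```

```bash
python3 -c "
from h import *
a=np.radians(-4.8);X=np.array([np.cos(a),np.sin(a),0]);Y=np.array([-np.sin(a),np.cos(a),0]);c=np.array([.4724,.3195,0])
for t in(0,.4,.6,.8):
  o=[]
  for r in((17.7,66),(2.3,38)):
    x=69+r[0]*np.cos(t)+r[1]*np.sin(t);z=42+r[1]*np.cos(t)-r[0]*np.sin(t)
    for s in(-18,18): o.append(((proj('side',c-X*x/1000+Y*s/1000+[0,0,z/1000])-[190,200])*3.3).round().tolist())
  print(t,o)
im=snap('top','t9.png');cv2.imwrite('pics/t9b.png',cv2.resize(im[180:270,75:200,::-1],None,fx=6,fy=6,interpolation=cv2.INTER_CUBIC))
im=snap('side','s9.png');cv2.imwrite('pics/s9b.png',cv2.resize(im[280:330,280:340,::-1],None,fx=10,fy=10,interpolation=cv2.INTER_CUBIC))
"
```

```text
0 [[381.0, 290.0], [372.0, 326.0], [357.0, 317.0], [347.0, 353.0]]
0.4 [[415.0, 310.0], [408.0, 347.0], [377.0, 325.0], [369.0, 361.0]]
0.6 [[429.0, 322.0], [422.0, 360.0], [386.0, 331.0], [378.0, 368.0]]
0.8 [[439.0, 337.0], [433.0, 374.0], [394.0, 338.0], [386.0, 375.0]]
```

View pics/t9b.png

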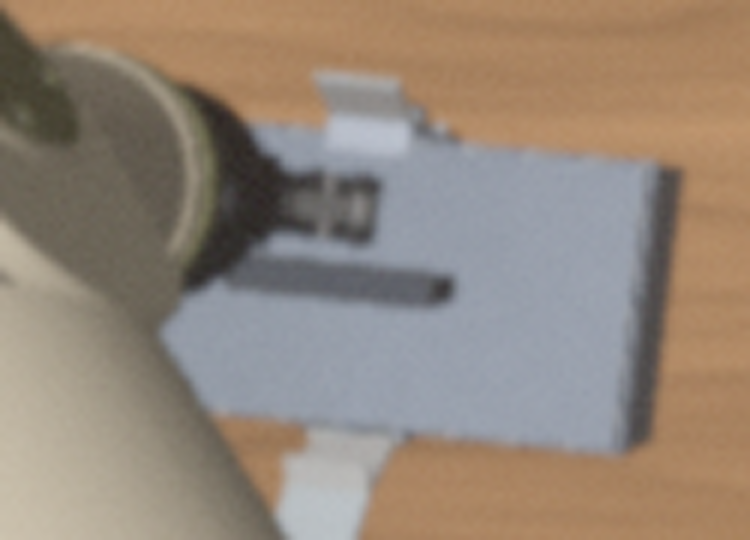

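View pics/s9b.png

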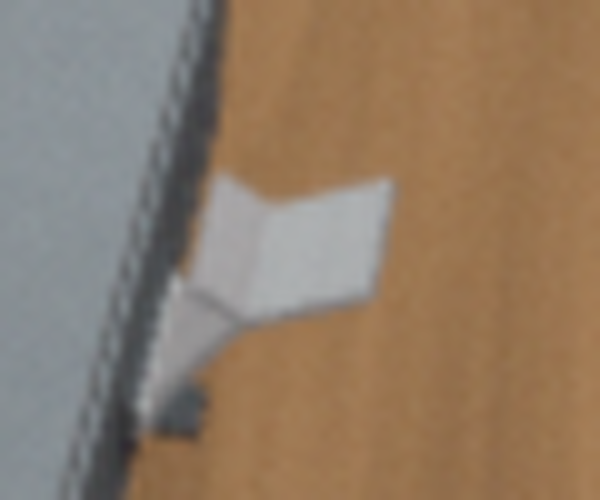

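Call:
step_arm(
  steps=[0.6,0.05,4,0.2,0,0,0,3.6,0,0,0,0,0.6,0,0,0,0,0,0,0],
)

```text
time: 11.4
position: [0.5096, 0.3185, 0.1054]
ee_rot: [-3.129, -0.005, -0.087]
ft_force: [0.1, 1.0, 0.4]
gripper_width: -0.001
```

```bash
python3 -c "
from h import *
to([.5123,.316,.098],-4.8)"
```

```text
t 11.4 pos [0.5096 0.3185 0.1054] rpy [-179.28   -0.27   -4.98] F [0.07 0.96 0.37] w -0.0
total [0.29 0.24 0.74] turn -0.18 n 1 per row [0.292 0.237 0.736] -0.18
```

Call:
step_arm(
  steps=[0.2,0.2,0.7,0,0,1.5,0,0.1,0,0,1.5,0,0,0,0,1.5,0,0,0,0,1.5,0,0.8,0,0,1.2,0,1.0,0,0,1.0,0,1.2,0,0,0,0,0.6,0,0],
)

```text
time: 12.4
position: [0.6016, 0.3094, 0.0622]
ee_rot: [-3.127, -0.008, -0.089]
ft_force: [-0.4, -0.4, 0.2]
gripper_width: -0.003
```

```bash
python3 -c "
from h import *
to([.4724+.13,.3195-.0109,.06],-4.8)
p=monitor.get_obs()['position']
im=snap('side','s10.png');cv2.imwrite('pics/s10b.png',cv2.resize(im[200:380,190:370,::-1],None,fx=3.3,fy=3.3,interpolation=cv2.INTER_CUBIC))
"
```

```text
t 12.4 pos [0.6016 0.3094 0.0622] rpy [-179.16   -0.47   -5.07] F [-0.36 -0.37  0.17] w -0.02
total [0.09 0.08 0.22] turn -0.27 n 1 per row [0.089 0.076 0.22 ] -0.27
```

View pics/s10b.png

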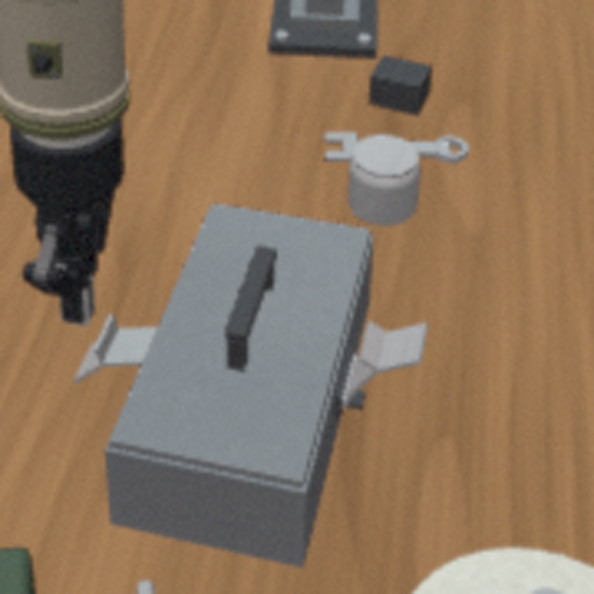

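Call:
step_arm(
  steps=[0,0,-5,0,0,0,0,-5,0,0,-6,0,-1,0,0,-6,0,0,0,0,-6,0,0,0,0,-5,0,0,0,0,-1,0,0,0,0,0,0,0,0,0],
)

```text
time: 13.45
position: [0.3514, 0.3308, 0.1736]
ee_rot: [-3.126, -0.011, -0.084]
ft_force: [0.1, 0.0, -0.6]
gripper_width: 0.006
```

```bash
python3 -c "
from h import *
to([.3608,.3289,.11],-4.8)"
```

```text
t 13.45 pos [0.3514 0.3308 0.1736] rpy [-179.11   -0.61   -4.79] F [ 0.13  0.   -0.59] w 0.05
total [0.89 0.21 6.37] turn 0.01 n 2 per row [0.445 0.107 3.183] 0.0
```

Call:
step_arm(
  steps=[1.0,0.2,3,0,0,0,0,3,0,0,0,0,1.5,0,0,0,0,1.5,0,0,-0.5,0,1.5,0,0,-0.5,0,1.5,0,0,0,0,0,0,0],
)

```text
time: 14.32
position: [0.3483, 0.3316, 0.05]
ee_rot: [-3.131, 0.002, -0.083]
ft_force: [0.7, 0.4, 0.3]
gripper_width: -0.001
```

```bash
python3 -c "
from h import *
to([.3608,.3289,.06],-4.8)
p=monitor.get_obs()['position']
im=snap('side','s11.png');cv2.imwrite('pics/s11b.png',cv2.resize(im[200:380,190:370,::-1],None,fx=3.3,fy=3.3,interpolation=cv2.INTER_CUBIC))
"
```

```text
t 14.32 pos [0.3483 0.3316 0.05  ] rpy [-1.7939e+02  1.2000e-01 -4.7500e+00] F [0.74 0.43 0.29] w -0.01
total [ 1.27  0.15 -1.  ] turn 0.05 n 1 per row [ 1.271  0.153 -1.004] 0.05
```

View pics/s11b.png

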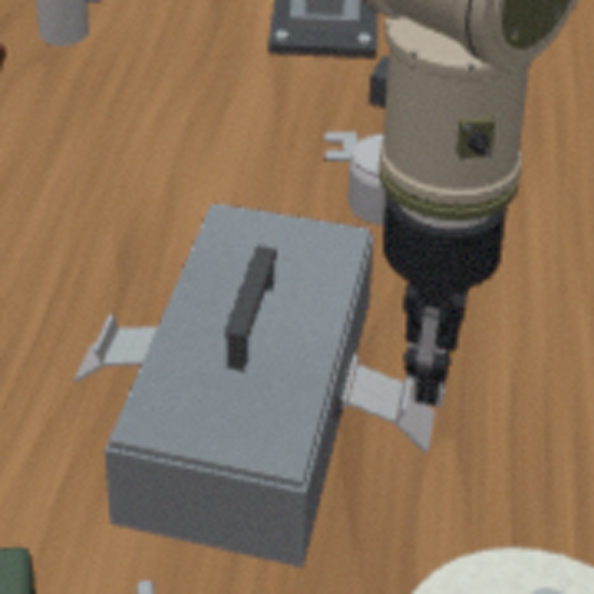

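```bash
python3 -c "
from h import *
print(monitor.get_obs()['qpos'].round(3))
to([.4724,.3195,.2],-94.8)
k=K('top');im=cv2.imread('pics/top0.png')
for n,u,v,z in(('can',353,400,.055),('wr1',397,372,0),('wr2',402,432,0),('vb',447,403,.035),('off',488,204,.06),('ham',450,180,.02)): print(n,ray('top',u*.64,v*.64,z,k).round(3))
"
```

```text
[-0.507  0.249 -0.374  2.021  0.107  0.882 -2.592]
t 14.38 pos [0.349  0.3319 0.0507] rpy [-1.7933e+02  6.0000e-02 -4.7700e+00] F [-0.56  0.38  0.02] w -0.02
total [ 12.39   0.03 -14.94] turn -89.97 n 9 per row [ 1.376  0.004 -1.661] -10.0
can [0.396 0.077 0.055]
wr1 [0.442 0.003 0.   ]
wr2 [ 0.335 -0.008  0.   ]
vb [ 0.391 -0.086  0.035]
off [ 0.741 -0.152  0.06 ]
ham [ 0.794 -0.088  0.02 ]
```

Call:
step_arm(
  steps=[0,0,-5,-10,5,0,0,-5,-10,5,0,0,-4,-10,5,0,0,0,-10,5,0,0,0,-10,5,0,0,0,-10,5,0,0,0,-10,5,0,0,0,-10,5],
)

```text
time: 15.38
position: [0.3594, 0.3302, 0.2054]
ee_rot: [3.129, -0.024, 1.348]
ft_force: [0.3, -0.0, 0.2]
gripper_width: 0.585
```

```bash
python3 -c "
from h import *
print(monitor.get_obs()['qpos'].round(3))
to([.4724,.3195,.18],85.2)
"
```

```text
[-0.383  0.064 -0.466  1.863  0.03   1.194 -1.081]
t 15.38 pos [0.3594 0.3302 0.2054] rpy [179.28  -1.39  77.23] F [ 0.27 -0.04  0.19] w 4.99
total [ 1.39 11.22  2.72] turn -7.97 n 2 per row [0.694 5.611 1.358] -3.98
```

Call:
step_arm(
  steps=[0.7,5.6,1,-4,5,0.7,5.6,1,-4,5,0,0,0,0,5,0,0,0,0,5],
)

```text
time: 15.88
position: [0.4803, 0.323, 0.1919]
ee_rot: [3.117, -0.027, 1.492]
ft_force: [-0.0, 0.2, -0.4]
gripper_width: 0.587
```

```bash
python3 -c "
from h import *
to([.4724,.3195,.098],85.2)
p=monitor.get_obs()['position']
k=K('wrist');np.save('kw7.npy',k[3])
im=snap('wrist','w7.png');cv2.imwrite('pics/w7b.png',cv2.resize(im[:,:,::-1],(800,600),interpolation=cv2.INTER_CUBIC))
"
```

```text
t 15.88 pos [0.4803 0.323  0.1919] rpy [178.58  -1.55  85.46] F [-0.04  0.21 -0.44] w 5.01
total [-0.66 -0.99  9.35] turn 0.26 n 2 per row [-0.332 -0.495  4.676] 0.13
```

View pics/w7b.png

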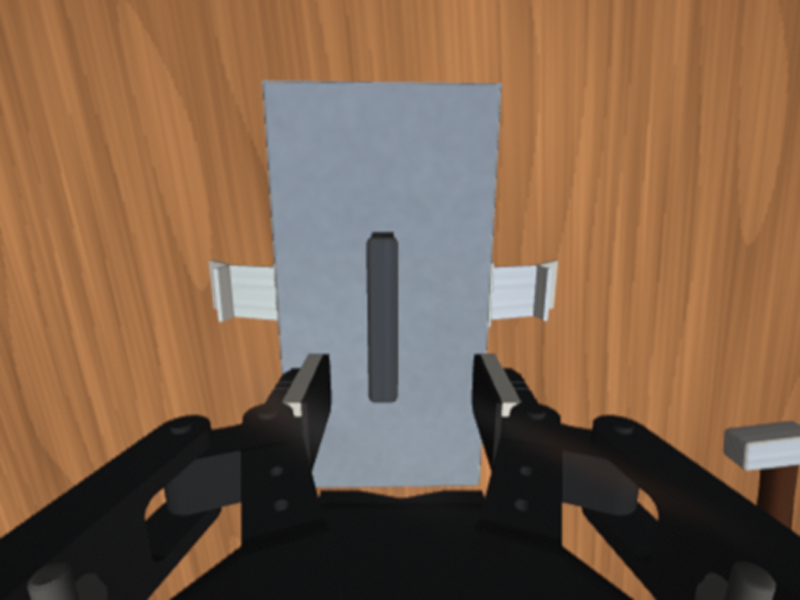

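Call:
step_arm(
  steps=[-0.6,-0.9,4.5,0.2,5,0,0,3.5,0,5,0,0,0,0,5],
)

```text
time: 16.3
position: [0.4723, 0.3206, 0.1133]
ee_rot: [3.112, -0.03, 1.489]
ft_force: [-0.5, -0.6, 1.0]
gripper_width: 0.585
```

```bash
python3 -c "
from h import *
f,cx,cy,_=K('wrist');k=(f,cx,cy,np.load('kw7.npy'))
print(ray('wrist',382*.64,320*.64,.112,k))
to([.4724,.3195,.098],85.2)"
```

```text
[0.47204798 0.32351667 0.112     ]
t 16.3 pos [0.4723 0.3206 0.1133] rpy [178.29  -1.7   85.32] F [-0.52 -0.57  1.  ] w 5.0
total [-0.16 -0.03  1.53] turn 0.12 n 1 per row [-0.158 -0.028  1.528] 0.12
```

Call:
step_arm(
  steps=[0,0,1.4,0,5,0,0,0,0,1.0,0,0,0,0,1.0,0,0,0,0,1.0],
  grip_force=60,
)

```text
time: 16.8
position: [0.4738, 0.3227, 0.1032]
ee_rot: [3.107, -0.033, 1.49]
ft_force: [0.2, 0.1, -4.6]
gripper_width: 0.167
```

Call:
step_arm(
  steps=[0,0,-1.5,0,1.0,0,0,-3,0,1.0,0,0,-4,0,1.0,0,0,-3,0,1.0,0,0,0,0,1.0],
)

```text
time: 17.42
position: [0.4687, 0.3185, 0.2241]
ee_rot: [3.108, -0.032, 1.49]
ft_force: [0.2, 0.0, -4.5]
gripper_width: 0.174
```

```bash
python3 -c "
from h import *
to([.60,.0,.22],0)
im=snap('side','s12.png');cv2.imwrite('pics/s12b.png',im[:,:,::-1])
"
```

```text
t 17.43 pos [0.4687 0.3185 0.2241] rpy [178.07  -1.86  85.38] F [ 0.23  0.04 -4.52] w 1.49
total [-30.69  15.66  -0.06] turn 85.38 n 9 per row [-3.41   1.741 -0.007] 9.49
```

View pics/s12b.png

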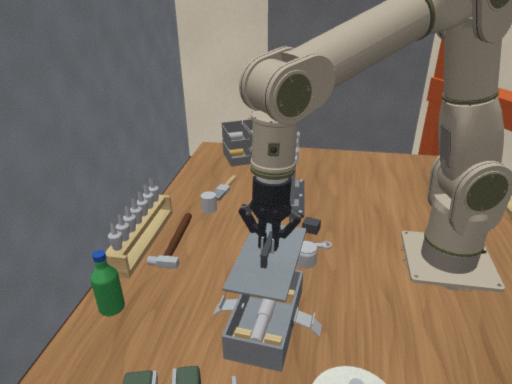

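Call:
step_arm(
  steps=[-3.8,1.95,0,0,1.0,-3.8,1.95,0,0,1.0,-3.8,1.95,0,0,1.0,-3.8,1.95,0,0,1.0,-3.8,1.95,0,0,1.0,-3.8,1.95,0,0,1.0,-3.8,1.95,0,8,1.0,0,0,0,10,1.0],
)

```text
time: 18.48
position: [0.5798, 0.0312, 0.2025]
ee_rot: [3.138, -0.026, 1.17]
ft_force: [-0.4, 1.6, -4.1]
gripper_width: 0.172
```

Call:
step_arm(
  steps=[0,0,0,10,1.0,0,0,0,10,1.0,0,0,0,10,1.0,0,0,0,10,1.0,0,0,0,10,1.0,0,0,0,10,1.0,0,0,0,8,1.0,0,0,0,0,1.0],
)

```text
time: 19.48
position: [0.5723, 0.0291, 0.1853]
ee_rot: [-3.123, 0.012, -0.059]
ft_force: [0.3, -0.2, -4.4]
gripper_width: 0.169
```

```bash
python3 -c "
from h import *
to([.60,.0,.15],0)
im=snap('top','t13.png');cv2.imwrite('pics/t13b.png',cv2.resize(im[:,:,::-1],(800,600)))
"
```

```text
t 19.48 pos [0.5723 0.0291 0.1853] rpy [-178.96    0.7    -3.38] F [ 0.29 -0.16 -4.37] w 1.44
total [2.98 2.81 3.44] turn -3.38 n 1 per row [2.98  2.805 3.444] -3.38
```

View pics/t13b.png

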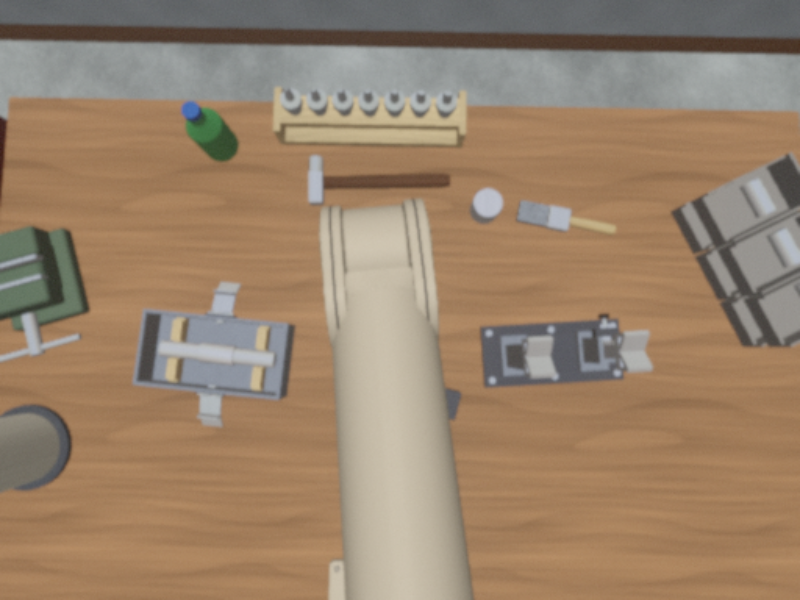

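Call:
step_arm(
  steps=[3,2.8,0,-3.4,1.0,0,0,4,0,1.0,0,0,4,0,1.0,0,0,3,0,1.0,0,0,1.5,0,1.0,0,0,0,0,1.0],
)

```text
time: 20.27
position: [0.599, 0.001, 0.0532]
ee_rot: [-3.122, 0.013, 0.024]
ft_force: [0.0, -0.5, -3.1]
gripper_width: 0.168
```

```bash
python3 -c "
from h import *
to([.60,.0,.039],0)
"
```

```text
t 20.27 pos [0.599  0.001  0.0532] rpy [-178.9     0.76    1.37] F [ 0.02 -0.55 -3.07] w 1.44
total [0.12 0.13 1.42] turn 1.37 n 1 per row [0.12  0.13  1.418] 1.37
```

Call:
step_arm(
  steps=[0,0,0.6,0,1.0,0,0,0.6,0,1.0,0,0,0.2,0,1.0],
)

```text
time: 20.65
position: [0.6009, 0.0016, 0.0417]
ee_rot: [-3.122, 0.008, 0.025]
ft_force: [-2.0, 1.2, 1.5]
gripper_width: 0.164
```

Call:
step_arm(
  steps=[0,0,0.3,0,1.0],
)

```text
time: 20.78
position: [0.6013, 0.0018, 0.0395]
ee_rot: [-3.122, 0.007, 0.025]
ft_force: [-4.1, 0.9, 2.1]
gripper_width: 0.171
```

Call:
step_arm(
  steps=[0,0,0,0,1.0,0,0,0,0,4,0,0,0,0,5,0,0,0,0,5,0,0,-4,0,5,0,0,-6,0,8.54,0,0,-6,0,8.54,0,0,0,0,8.54],
)

```text
time: 21.78
position: [0.6032, -0.0017, 0.205]
ee_rot: [-3.122, 0.005, 0.025]
ft_force: [1.4, 0.0, -0.5]
gripper_width: 0.999
```

```bash
python3 -c "
from h import *
to([.4724,.3195,.22],85.2)
print(monitor.get_obs()['qpos'].round(2))
im=snap('side','s14.png');cv2.imwrite('pics/s14b.png',cv2.resize(im[:,:,::-1],(800,600)))
im=snap('wrist','w14.png');cv2.imwrite('pics/w14b.png',cv2.resize(im[:,:,::-1],(800,600)))
"
```

```text
t 21.77 pos [ 0.6032 -0.0017  0.205 ] rpy [-178.89    0.3     1.44] F [ 1.37  0.01 -0.51] w 8.53
total [-12.28 -32.46  -0.81] turn -83.76 n 8 per row [-1.535 -4.058 -0.101] -10.47
[-0.05  0.31 -0.01  1.57 -0.02  1.27 -1.6 ]
```

View pics/s14b.png

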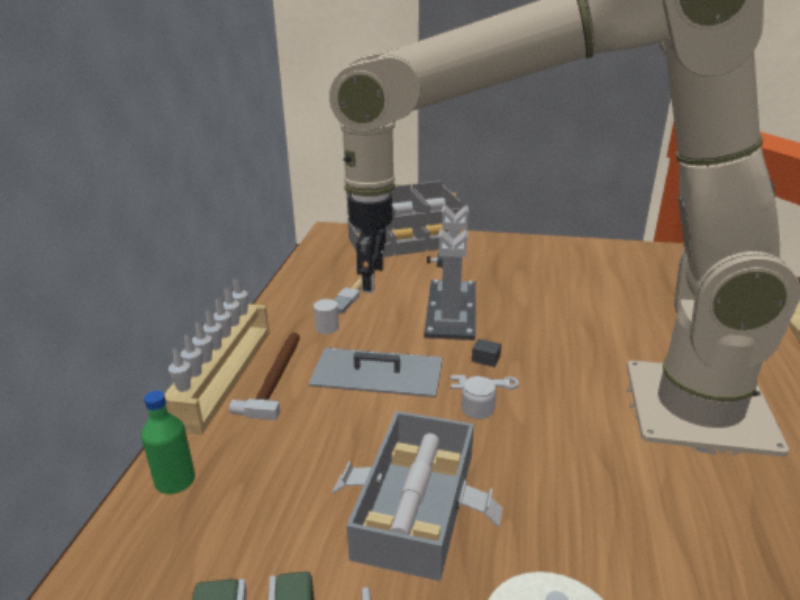

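View pics/w14b.png

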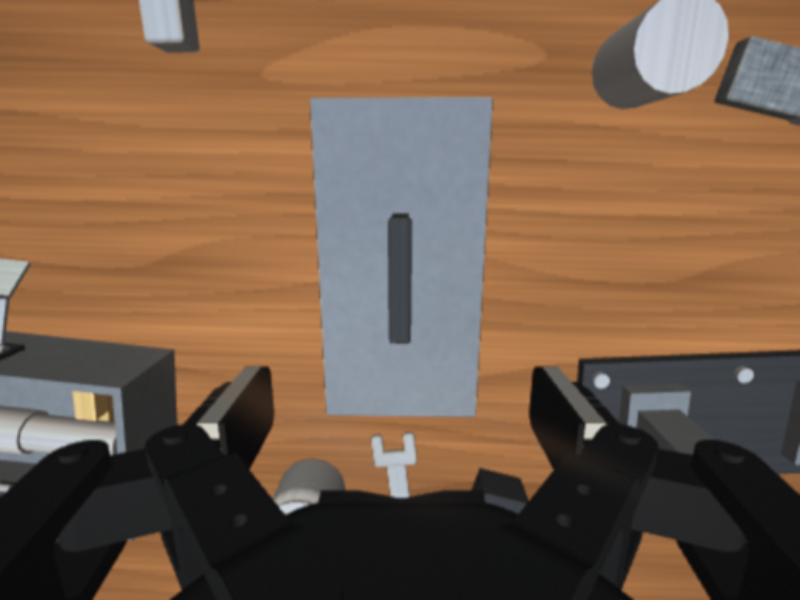

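Call:
step_arm(
  steps=[-2.0,-5.4,0,0,8.54,-2.0,-5.4,0,0,5.5,-2.0,-5.4,0,0,5.5,-2.0,-5.4,0,0,5.5,-2.0,-5.4,0,0,5.5,-2.0,-5.4,0,0,5.5,0,0,-0.5,-10.4,5.5,0,0,0,-10.4,5.5],
)

```text
time: 22.88
position: [0.4627, 0.3267, 0.198]
ee_rot: [-3.12, 0.026, 0.392]
ft_force: [-0.6, -0.2, -0.1]
gripper_width: 0.643
```

Call:
step_arm(
  steps=[0,0,0,-10.4,5.5,0,0,0,-10.4,5.5,0,0,0,-10.4,5.5,0,0,0,-10.4,5.5,0,0,0,-10.4,5.5,0,0,0,-9,5.5,0,0,0,0,5.5],
)

```text
time: 23.75
position: [0.457, 0.3241, 0.1845]
ee_rot: [-3.091, 0.004, 1.49]
ft_force: [-0.2, 0.1, 0.4]
gripper_width: 0.644
```

```bash
python3 -c "
from h import *
to([.4724,.3195,.22],85.2)
k=K('wrist');np.save('kw15.npy',k[3])
im=snap('wrist','w15.png');cv2.imwrite('pics/w15b.png',cv2.resize(im[:,:,::-1],(800,600)))
"
```

```text
t 23.75 pos [0.457  0.3241 0.1845] rpy [-177.08    0.23   85.39] F [-0.18  0.15  0.38] w 5.5
total [-0.35  1.39 -3.63] turn 0.19 n 1 per row [-0.346  1.386 -3.626] 0.19
```

View pics/w15b.png

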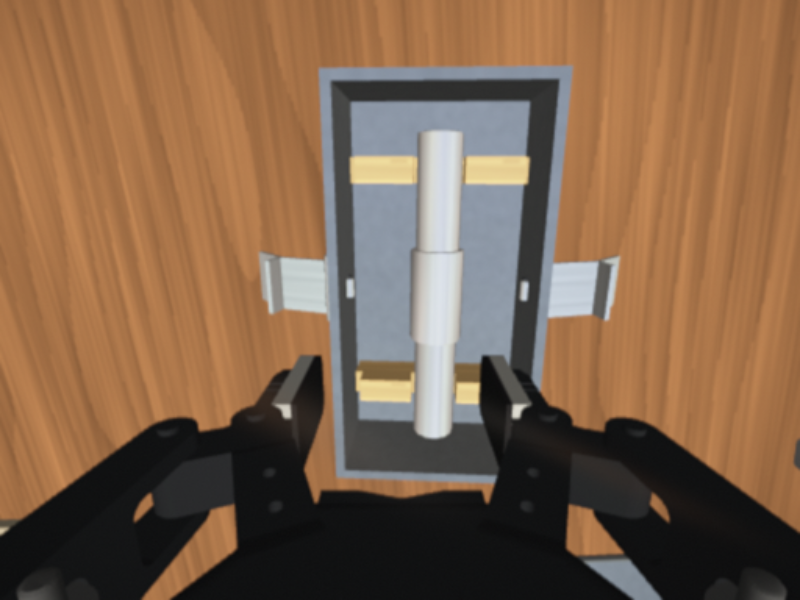

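```bash
python3 -c "
from h import *
f,cx,cy,_=K('wrist');k=(f,cx,cy,np.load('kw15.npy'));s=.64
a=ray('wrist',441*s-.2,131*s-.2,.05,k);b=ray('wrist',434*s-.2,437*s-.2,.045,k);print(a,b,(a+b)/2,np.linalg.norm(a-b),np.degrees(np.arctan2(-(a-b)[0],(a-b)[1])))
a=ray('wrist',438*s-.2,250*s-.2,.055,k);b=ray('wrist',436*s-.2,342*s-.2,.055,k);print(a,b,(a+b)/2,np.linalg.norm(a-b))
to([.4724,.3195,.12],85.4)
"
```

```text
[0.48008815 0.41643813 0.05      ] [0.46395623 0.21374338 0.045     ] [0.47202219 0.31509075 0.0475    ] 0.20339715026500402 -4.550422769567774
[0.47429987 0.34877915 0.055     ] [0.4695916  0.28955365 0.055     ] [0.47194574 0.3191664  0.055     ] 0.05941234493940711
t 23.8 pos [0.457  0.324  0.1845] rpy [-177.07    0.25   85.26] F [ 0.43 -0.23 -0.33] w 5.49
total [-0.3   1.9   6.36] turn -0.14 n 2 per row [-0.149  0.949  3.181] -0.07
```

Call:
step_arm(
  steps=[-0.4,1.9,3,0,5.5,0,0,3.5,0,5.5,0,0,0,0,5.5],
)

```text
time: 24.18
position: [0.4721, 0.3181, 0.1158]
ee_rot: [-3.089, 0.006, 1.477]
ft_force: [-0.1, -0.4, 0.3]
gripper_width: 0.644
```

```bash
python3 -c "
from h import *
to([.472,.318,.032],85.4)
k=K('wrist')
im=snap('wrist','w16.png');cv2.imwrite('pics/w16b.png',cv2.resize(im[:,:,::-1],(800,600)))
"
```

```text
t 24.18 pos [0.4721 0.3181 0.1158] rpy [-177.      0.33   84.65] F [-0.1  -0.39  0.29] w 5.5
total [0.04 0.43 8.37] turn -0.75 n 2 per row [0.019 0.216 4.186] -0.38
```

View pics/w16b.png

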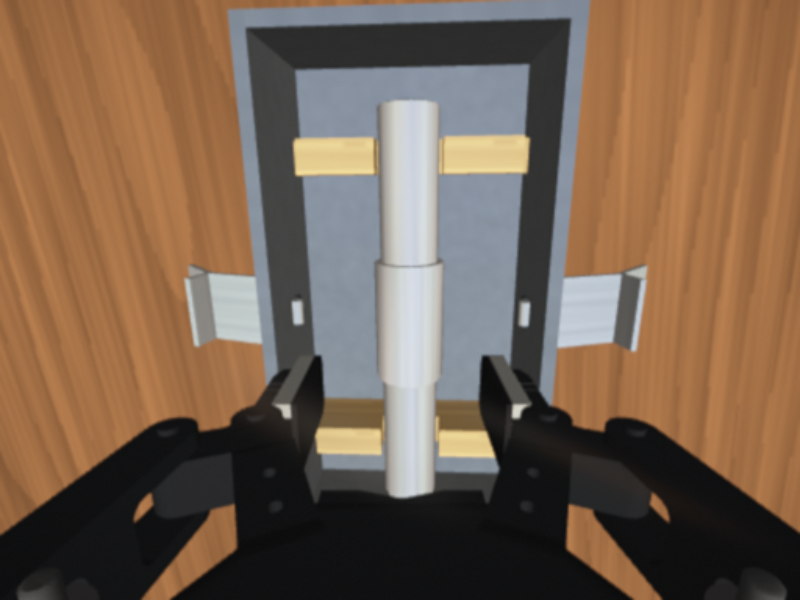

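Call:
step_arm(
  steps=[0,0.2,3.5,-0.6,5.5,0,0.2,3,0,5.5,0,0,1,0,5.5,0,0,0,0,5.5],
)

```text
time: 24.72
position: [0.4769, 0.3211, 0.0477]
ee_rot: [-3.099, -0.002, 1.483]
ft_force: [-0.8, -0.4, -0.1]
gripper_width: 0.644
```

```bash
python3 -c "
from h import *
to([.472,.318,.032],85.4)"
```

```text
t 24.73 pos [0.4769 0.3211 0.0477] rpy [-1.7756e+02 -1.0000e-01  8.4970e+01] F [-0.78 -0.39 -0.06] w 5.5
total [-0.36 -0.39  1.59] turn -0.43 n 1 per row [-0.359 -0.394  1.588] -0.43
```

Call:
step_arm(
  steps=[-0.3,-0.4,1.3,-0.3,5.5,0,-0.1,0.3,0,5.5,0,0,0,0,5.5],
)

```text
time: 25.1
position: [0.4719, 0.3195, 0.0337]
ee_rot: [-3.102, -0.004, 1.488]
ft_force: [-1.0, -0.9, -0.5]
gripper_width: 0.641
```

```bash
python3 -c "
from h import *
to([.472,.318,.032],85.4)"
```

```text
t 25.1 pos [0.4719 0.3195 0.0337] rpy [-177.75   -0.24   85.25] F [-0.99 -0.9  -0.48] w 5.47
total [-0.15  0.03  0.17] turn -0.15 n 1 per row [-0.147  0.032  0.173] -0.15
```

Good; close on the shaft.

Call:
step_arm(
  steps=[0,0,0.1,0,2.5,0,0,0,0,2.5,0,0,0,0,2.5,0,0,0,0,2.5],
  grip_force=60,
)

```text
time: 25.6
position: [0.4721, 0.3197, 0.0333]
ee_rot: [-3.103, -0.005, 1.488]
ft_force: [-0.0, -0.3, 0.0]
gripper_width: 0.375
```

Call:
step_arm(
  steps=[0,0,-1,0,2.5,0,0,-3,0,2.5,0,0,-5,0,2.5,0,0,-6,0,2.5,0,0,-6,0,2.5,0,0,-6,0,2.5,0,0,0,0,2.5],
)

```text
time: 26.48
position: [0.4809, 0.3161, 0.3117]
ee_rot: [-3.098, -0.001, 1.489]
ft_force: [-0.1, 0.3, -5.6]
gripper_width: 0.378
```

```bash
python3 -c "
from h import *
to([.4843,-.2763,.30],94.5)
k=K('wrist');np.save('kw17.npy',k[3])
im=snap('wrist','w17.png');cv2.imwrite('pics/w17b.png',cv2.resize(im[:,:,::-1],(800,600)))
im=snap('side','s17.png');cv2.imwrite('pics/s17b.png',cv2.resize(im[:,:,::-1],(800,600)))
"
```

```text
t 26.48 pos [0.4809 0.3161 0.3117] rpy [-1.7752e+02 -7.0000e-02  8.5290e+01] F [-0.07  0.33 -5.57] w 3.23
total [-59.01   5.24   0.87] turn -9.21 n 10 per row [-5.901  0.524  0.087] -0.92
```

View pics/w17b.png

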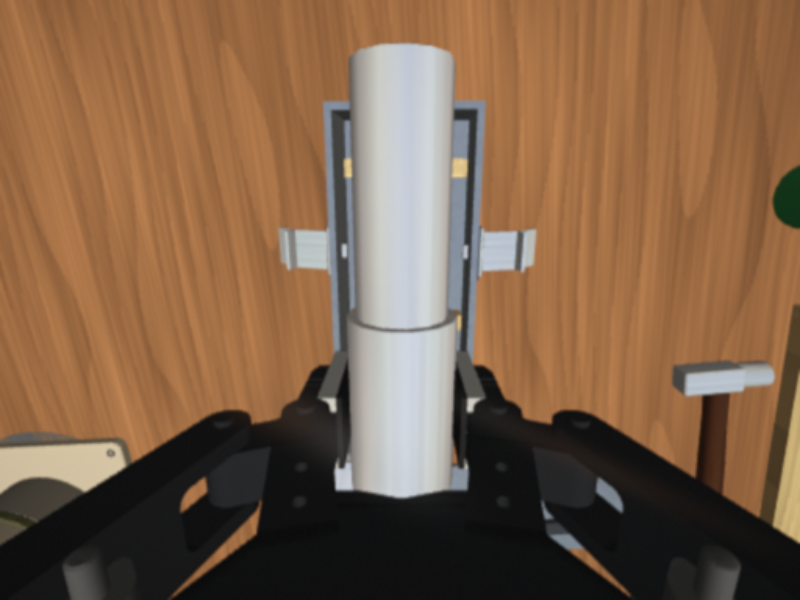

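View pics/s17b.png

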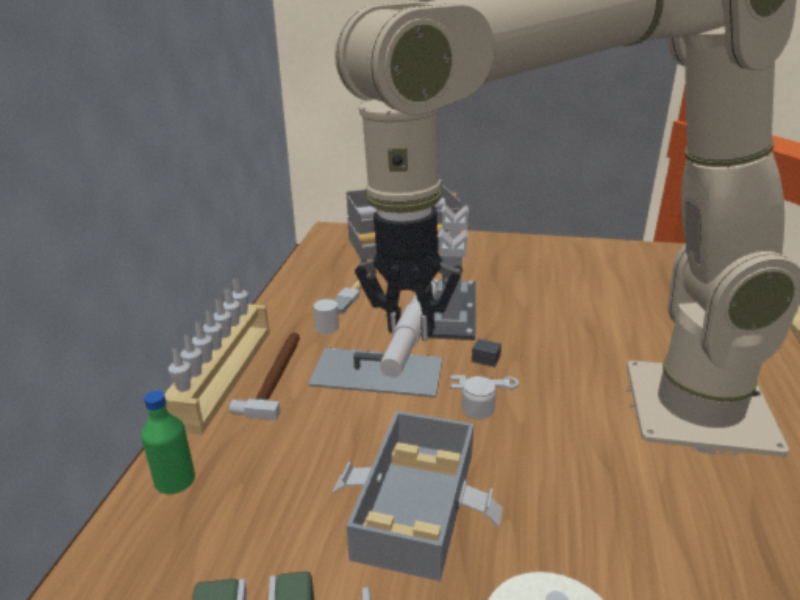

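Call:
step_arm(
  steps=[-5.5,0.5,0,0,2.5,-5.5,0.5,0,0,2.5,-5.5,0.5,0,0,2.5,-5.5,0.5,0,0,2.5,-5.5,0.5,0,0,2.5,-5.5,0.5,0,0,2.5,-5.5,0.5,0,0,2.5,-5.5,0.5,0,0,2.5],
)

```text
time: 27.58
position: [0.4755, -0.1373, 0.2883]
ee_rot: [-3.062, 0.008, 1.498]
ft_force: [0.8, -0.7, -4.8]
gripper_width: 0.378
```

```bash
python3 -c "
from h import *
to([.4843,-.2763,.30],94.5)"
```

```text
t 27.57 pos [ 0.4755 -0.1373  0.2883] rpy [-175.47    0.45   85.85] F [ 0.83 -0.67 -4.82] w 3.23
total [-13.81   1.79  -1.2 ] turn -8.65 n 3 per row [-4.605  0.598 -0.401] -2.88
```

Call:
step_arm(
  steps=[-4,0.6,-0.4,0,2.5,-4,0.6,-0.4,0,2.5,-3,0.5,-0.4,-3,2.5,-1,0.2,0,-3,2.5,0,0,0,-2.6,2.5,0,0,0,0,2.5,0,0,0,0,2.5],
)

```text
time: 28.45
position: [0.4788, -0.2654, 0.2839]
ee_rot: [-3.037, -0.014, 1.642]
ft_force: [0.3, -0.3, -3.9]
gripper_width: 0.379
```

```bash
python3 -c "
from h import *
to([.4843,-.2763,.26],94.5)
im=snap('wrist','w18.png');cv2.imwrite('pics/w18b.png',cv2.resize(im[:,:,::-1],(800,600)))
im=snap('side','s18.png');cv2.imwrite('pics/s18b.png',cv2.resize(im[80:230,220:380,::-1],None,fx=4,fy=4,interpolation=cv2.INTER_CUBIC))
"
```

```text
t 28.45 pos [ 0.4788 -0.2654  0.2839] rpy [-174.01   -0.81   94.1 ] F [ 0.35 -0.28 -3.94] w 3.24
total [-1.16  0.71  2.31] turn -0.4 n 1 per row [-1.16   0.714  2.31 ] -0.4
```

View pics/w18b.png

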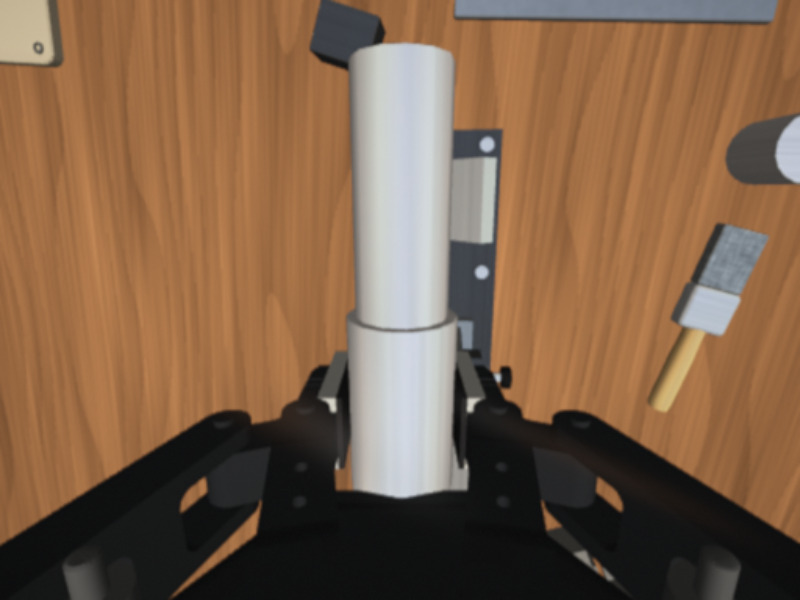

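View pics/s18b.png

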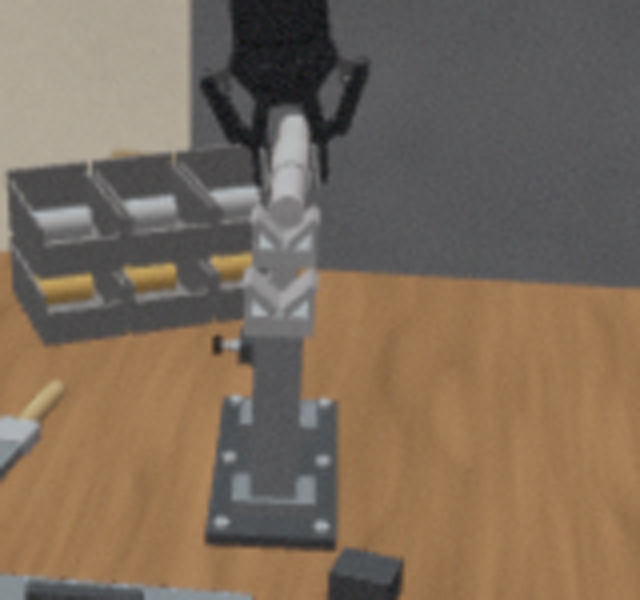

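Call:
step_arm(
  steps=[-1.1,0.6,0,-0.4,2.5,0,0,1.5,0,2.5,0,0,0,0,2.5,0,0,0,0,2.5],
)

```text
time: 29.05
position: [0.4847, -0.2764, 0.2672]
ee_rot: [-3.038, -0.015, 1.65]
ft_force: [0.3, 0.5, -4.4]
gripper_width: 0.38
```

```bash
python3 -c "
from h import *
to([.4837,-.2763,.25],94.5)
im=snap('side','s19.png');cv2.imwrite('pics/s19b.png',cv2.resize(im[80:230,220:380,::-1],None,fx=4,fy=4,interpolation=cv2.INTER_CUBIC))
"
```

```text
t 29.05 pos [ 0.4847 -0.2764  0.2672] rpy [-174.04   -0.84   94.54] F [ 0.28  0.46 -4.41] w 3.24
total [-0.    0.08  1.73] turn 0.04 n 1 per row [-0.005  0.081  1.726] 0.04
```

```bash
python3 -c "
from h import *
to([.4837,-.2763,.232],94.5)
to([.4837,-.2763,.216],94.5)
"
```

```text
t 29.1 pos [ 0.4846 -0.2763  0.2671] rpy [-174.03   -0.85   94.55] F [ 0.11  1.05 -4.35] w 3.23
total [-0.04  0.27  3.5 ] turn 0.05 n 1 per row [-0.041  0.274  3.504] 0.05
t 29.1 pos [ 0.4846 -0.2763  0.2671] rpy [-174.03   -0.85   94.55] F [ 0.11  1.05 -4.35] w 3.23
total [-0.06  0.44  5.09] turn 0.05 n 1 per row [-0.064  0.441  5.095] 0.05
```

View pics/s19b.png

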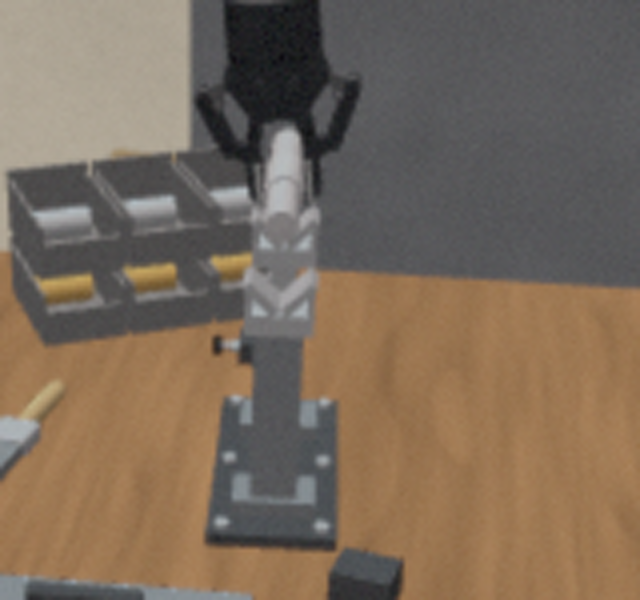

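Call:
step_arm(
  steps=[0,0.15,1.5,0,2.5,0,0.1,1.2,0,2.5,0,0.05,0.5,0,2.5,0,0,0,0,2.5],
)

```text
time: 29.6
position: [0.484, -0.2755, 0.2324]
ee_rot: [-3.037, -0.015, 1.65]
ft_force: [0.7, 0.2, -4.2]
gripper_width: 0.385
```

```bash
python3 -c "
from h import *
to([.4837,-.2763,.220],94.5)
im=snap('side','s20.png');cv2.imwrite('pics/s20b.png',cv2.resize(im[110:180,260:330,::-1],None,fx=8,fy=8,interpolation=cv2.INTER_CUBIC))
im=snap('wrist','w20.png');cv2.imwrite('pics/w20b.png',cv2.resize(im[:,:,::-1],(800,600)))
"
```

```text
t 29.6 pos [ 0.484  -0.2755  0.2324] rpy [-174.     -0.87   94.57] F [ 0.69  0.16 -4.23] w 3.29
total [-0.1   0.09  1.23] turn 0.07 n 1 per row [-0.097  0.094  1.231] 0.07
```

View pics/s20b.png

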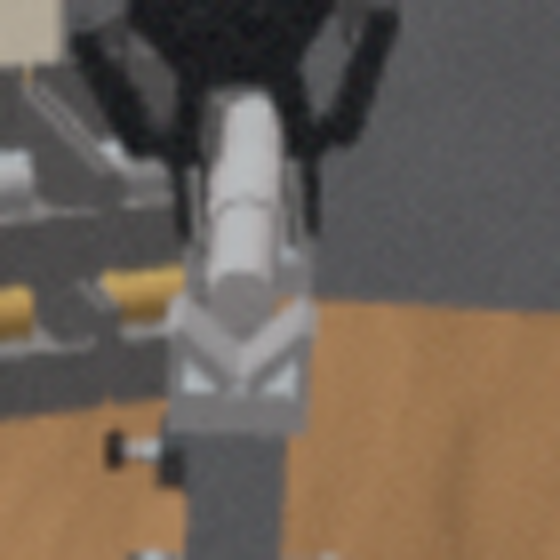

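View pics/w20b.png

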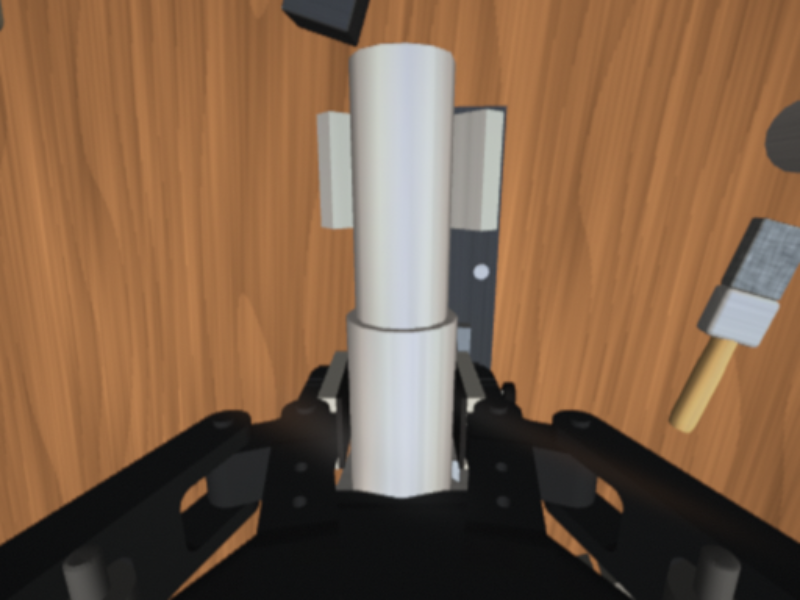

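Call:
step_arm(
  steps=[-0.1,0.05,0.5,0,2.5,0,0.05,0.5,0,2.5,0,0,0,0,2.5],
)

```text
time: 30.08
position: [0.4846, -0.2767, 0.2229]
ee_rot: [-3.039, -0.014, 1.65]
ft_force: [-0.4, 0.5, -5.5]
gripper_width: 0.378
```

Call:
step_arm(
  steps=[0,0.02,0.3,0,2.5,0,0,0,0,2.5],
)

```text
time: 30.32
position: [0.4845, -0.2767, 0.2197]
ee_rot: [-3.039, -0.014, 1.65]
ft_force: [0.1, -0.2, -5.2]
gripper_width: 0.378
```

Call:
step_arm(
  steps=[0,0.02,0.2,0,2.5,0,0,0,0,2.5],
)

```text
time: 30.58
position: [0.4845, -0.2767, 0.2177]
ee_rot: [-3.039, -0.014, 1.65]
ft_force: [-0.3, -0.8, -5.1]
gripper_width: 0.383
```

Call:
step_arm(
  steps=[0,0.02,0.15,0,2.5,0,0,0,0,2.5],
)

```text
time: 30.82
position: [0.4847, -0.2767, 0.2162]
ee_rot: [-3.039, -0.014, 1.651]
ft_force: [1.5, 0.4, -4.2]
gripper_width: 0.378
```

Call:
step_arm(
  steps=[0,0.02,0.15,0,2.5,0,0,0,0,2.5],
)

```text
time: 31.08
position: [0.4847, -0.2767, 0.2147]
ee_rot: [-3.039, -0.014, 1.65]
ft_force: [-0.2, 0.3, -3.4]
gripper_width: 0.378
```

Contact is beginning; a little further.

Call:
step_arm(
  steps=[0,0.01,0.1,0,2.5,0,0,0,0,2.5],
)

```text
time: 31.32
position: [0.4846, -0.2767, 0.214]
ee_rot: [-3.039, -0.014, 1.65]
ft_force: [-0.6, 1.1, -2.1]
gripper_width: 0.382
```

Call:
step_arm(
  steps=[0,0.01,0.1,0,2.5,0,0,0,0,2.5],
)

```text
time: 31.58
position: [0.4846, -0.2768, 0.2139]
ee_rot: [-3.04, -0.013, 1.65]
ft_force: [-1.8, 1.1, -3.1]
gripper_width: 0.377
```

Call:
step_arm(
  steps=[0,0.02,0.2,0,2.5,0,0,0,0,2.5],
)

```text
time: 31.82
position: [0.4847, -0.2768, 0.2139]
ee_rot: [-3.041, -0.013, 1.65]
ft_force: [-1.1, 0.9, -3.0]
gripper_width: 0.379
```

Call:
step_arm(
  steps=[0,0.02,0.25,0,2.5,0,0,0,0,2.5],
)

```text
time: 32.08
position: [0.4847, -0.2768, 0.2139]
ee_rot: [-3.042, -0.012, 1.65]
ft_force: [-1.7, 0.8, -3.3]
gripper_width: 0.377
```

Call:
step_arm(
  steps=[0,0,0,0,3.6,0,0,0,0,4.0,0,0,0,0,5.5,0,0,0,0,7,0,0,0,0,7],
  grip_force=20,
)

```text
time: 32.7
position: [0.4857, -0.2772, 0.2136]
ee_rot: [-3.044, -0.011, 1.65]
ft_force: [0.0, 1.1, -0.8]
gripper_width: 0.826
```

```bash
python3 -c "
from h import *
to([.4847,-.2768,.32],94.5)
im=snap('wrist','w21.png');cv2.imwrite('pics/w21b.png',cv2.resize(im[:,:,::-1],(800,600)))
"
```

```text
t 32.7 pos [ 0.4857 -0.2772  0.2136] rpy [-174.42   -0.65   94.55] F [ 0.    1.1  -0.77] w 7.06
total [  0.17  -1.13 -10.58] turn 0.05 n 2 per row [ 0.083 -0.564 -5.289] 0.02
```

View pics/w21b.png

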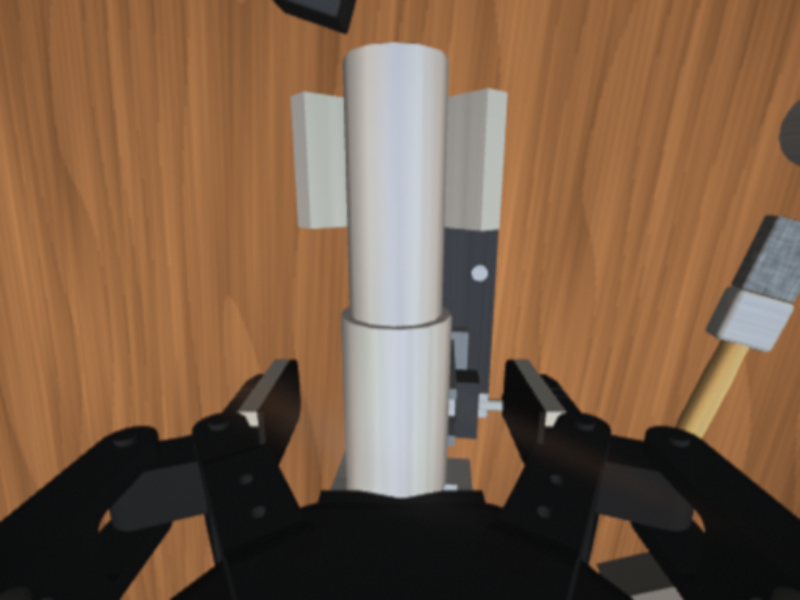

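Shaft is lying in the Vs, jaws clear on both sides (pads at columns ~300 and ~505, shaft 345–450). Rise.

Call:
step_arm(
  steps=[0,-0.1,-1,0,7,0,-0.3,-3,0,7,0,-0.4,-4,0,7,0,-0.4,-4,0,7,0,0,0,0,7,0,0,0,0,7],
)

```text
time: 33.5
position: [0.4852, -0.2786, 0.3407]
ee_rot: [-3.045, -0.011, 1.65]
ft_force: [0.0, -0.1, 0.1]
gripper_width: 0.818
```

```bash
python3 -c "
from h import *
to([.4847,-.2768,.32],94.5)
im=snap('wrist','w22.png');cv2.imwrite('pics/w22b.png',cv2.resize(im[:,:,::-1],(800,600)))
im=snap('side','s22.png');cv2.imwrite('pics/s22b.png',cv2.resize(im[:,:,::-1],(800,600)))
cv2.imwrite('pics/s22c.png',cv2.resize(im[110:180,260:330,::-1],None,fx=8,fy=8,interpolation=cv2.INTER_CUBIC))
"
```

```text
t 33.5 pos [ 0.4852 -0.2786  0.3407] rpy [-174.49   -0.61   94.55] F [ 0.   -0.11  0.06] w 6.98
total [0.16 0.16 2.07] turn 0.05 n 1 per row [0.159 0.161 2.068] 0.05
```

View pics/w22b.png

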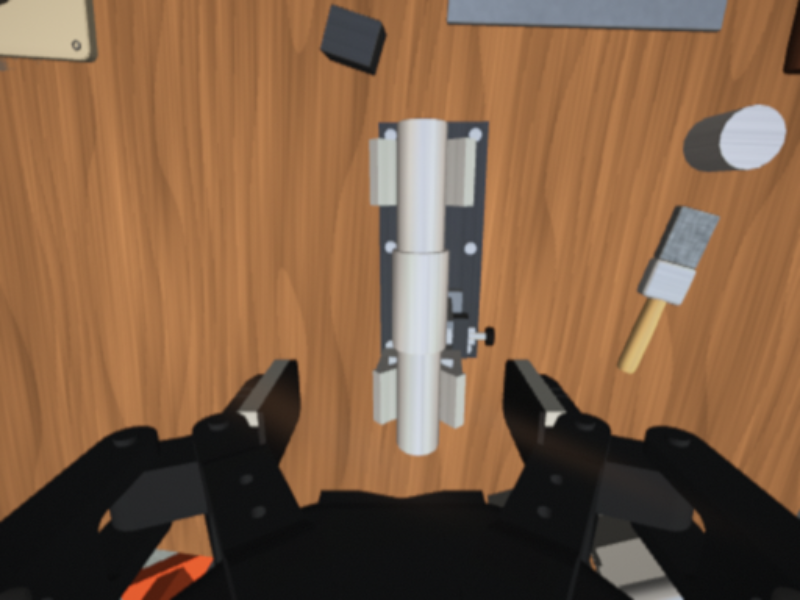

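View pics/s22b.png

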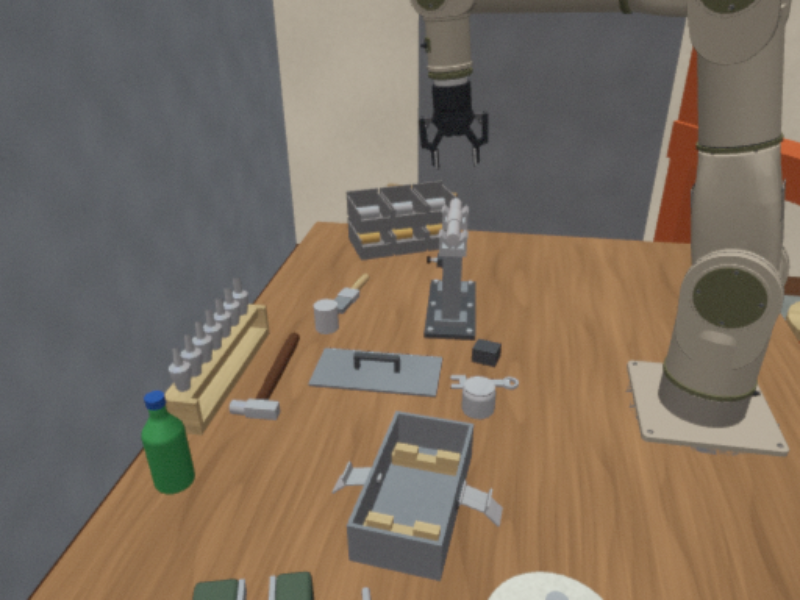

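View pics/s22c.png

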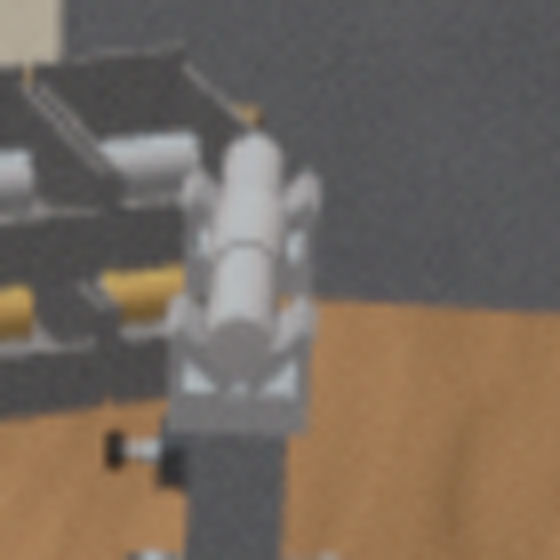

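```bash
python3 -c "
from h import *
s=.64;k=K('wrist')
R=lambda u,v,z:ray('wrist',u*s-.2,v*s-.2,z,k)
a=R(422,120,.232);b=R(418,452,.225);print('shaft',a,b,(a+b)/2,np.linalg.norm(a-b))
m=(R(422,251,.236)+R(419,351,.236))/2
# saddle top outer/inner edges z=.224
r=[R(371,139,.224),R(374,205,.224),R(475,139,.224),R(472,205,.224)];p=[R(375,372,.224),R(376,424,.224),R(465,372,.224),R(463,426,.224)]
print('mid',m,'rest',np.mean(r,0),'prop',np.mean(p,0),'ctr',(np.mean(r,0)+np.mean(p,0))/2)
for n in('top',):
  im=snap('top','t22.png');cv2.imwrite('pics/t22b.png',cv2.resize(im[:,:,::-1],(800,600)))
"
```

```text
shaft [ 0.4770799  -0.18041966  0.232     ] [ 0.49271148 -0.38068943  0.225     ] [ 0.48489569 -0.28055455  0.2285    ] 0.20100081485573187
mid [ 0.48536903 -0.27696678  0.236     ] rest [ 0.47932942 -0.20624445  0.224     ] prop [ 0.49007056 -0.34318957  0.224     ] ctr [ 0.48469999 -0.27471701  0.224     ]
```

View pics/t22b.png

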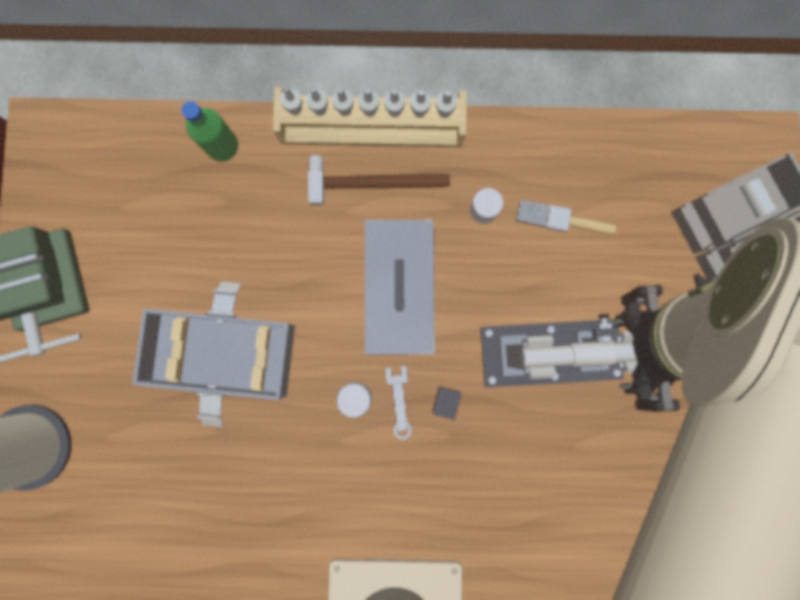

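Everything is in place: the shaft is centred within about 2–4 mm along the stand and well under 1–2 mm across. The lid is flat, both clips are open, and the bystanders have not moved.

```bash
python3 -c "
from plant import bot
print(bot.sign_off())"
```

```text
the job is handed in; nothing more can be done
None
```

I finished all three parts and handed the job in at about 33.6 s of the 72 s allowed. No verdict came back, so what follows rests on my own measurements.

**What I did**
- **Prop:** I lifted it past notch 4, then pressed it down until it seated. In the wrist image both saddles lay on the same rows with equal V widths.
- **Clips:** I flipped both with the closed fingers. The first push left the near clip standing at about 0.58 rad, just past its over-centre point. I pressed it down from above, and it then swung fully open.
- **Lid:** I set it flat on the clear middle of the bench.
- **Shaft:** I lowered it slowly into the two Vs until the arm stopped descending. Contact forces were only a few newtons.

**Last checks**
- **Shaft across the stand:** its middle is within about 1 mm of centre.
- **Shaft along the stand:** two readings put it 2 to 6 mm off centre, against the 20 mm allowed.
- **Shaft height:** about 0.2206 m, worked out from the gripper height when it seated. It lies in both Vs, but I did not measure its level directly.
- **Clips, lid and bystanders:** both clips look open, the lid looks flat, and the bystanders look unmoved in the last pictures.
- **Gripper:** it is open and clear, about 0.13 m above where it let go, and the wrist force reads near zero.

**Disagreements**
- The gripper tilt had drifted to about 6 degrees by the time I placed the shaft. It is about the shaft's own axis, so it should not affect how level the shaft is.
- The top and wrist cameras differed by about 2 mm on the stand's position, and I used the wrist value.

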